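Put the washed cups away in the steel case

TASK

Put the washed steel cups away in the steel case: prise up its lid with the spatula's blade under the lip, swing it open to about upright, and nest all the cups upright one inside another, as a single stack standing on the floor of the case; set them down, do not drop them. Finish with the lid shut fully and the spatula lying flat on its rubber pad again, and leave the other things on the bench where they are.

Things in the scene. Friction and masses are not known exactly. Their poses are not given: they have to be found in the camera images.
- cup1_mid (a point): A plain steel cup, tapered, open at the top, upright at the start: 48 mm high, rim 62 mm across (straight band, top 8 mm), foot 36 mm, wall 2 mm, 70 g +-30 %. This point: on its axis, half-way up (24 mm); z up out of its mouth. Its inner floor is 15 mm above its underside: a cup set into another rests with its foot there, 15 mm higher than it, with 2 mm play all round. Three or four cups are there.
- cup2_mid (a point): Another cup, just like cup1 (any of the cups may be absent). The same point: on its axis, half-way up, 24 mm above its underside and 24 mm below its rim; z points up out of its mouth.
- cup3_mid (a point): Another cup, just like cup1 (any of the cups may be absent). The same point: on its axis, half-way up, 24 mm above its underside and 24 mm below its rim; z points up out of its mouth.
- cup4_mid (a point): Another cup, just like cup1 (any of the cups may be absent). The same point: on its axis, half-way up, 24 mm above its underside and 24 mm below its rim; z points up out of its mouth.
- case_in (a point): Centre of the inner floor of the steel case, 3 mm above the bench; z up. The case is fixed, 180 mm (its x) by 170 mm (its y) outside, walls 3 mm, their top edge 101 mm above this point. The lid's hinge runs along its +x side, the prising lip is on its -x side.
- lid (a joint): Angle of the case's lid in rad: 0 shut, growing as the lip rises, 1.57 upright, stop at 1.75. The lid is a flat plate, 198 mm from hinge to lip, 174 mm along the hinge, 3 mm thick, 160 g. The hinge is stiff: the lid stays wherever it is left; about 2 N at the lip lifts it, about 1 N there moves it when upright.
- lid_hinge (a point): The middle of the hinge axis, at the lid's underside, 105 mm above the bench, 90 mm to the +x side of the case's centre; it turns with the lid. The hinge axis is its y axis, which is also the case's y axis.
- lid_lip (a point): Middle of the lid's free edge, at its underside; moves with the lid. Shut, it is 105 mm above the bench, its x axis points level to the hinge, and the lip overhangs the case wall by 18 mm. Below it is a fixed rim, 16 mm wide, its top 97 mm above the bench: the slot between rim and lip is 8 mm high, 16 mm deep, as wide as the case: too low for fingers, enough for a blade.
- spatula_grip (a point): A stiff spatula lying on its pad, 70 g: straight dark wooden handle 100 mm long, 16 wide, 18 high; in line with it a flat steel blade 80 mm long, 22 wide, 2 thick, at half the handle's height. This point: in the handle, 9 mm above its underside, 25 mm behind its front end, 105 mm behind the blade's tip; a good place to hold it. x points to the blade's tip, z up out of the blade's flat.
- spatula_tip (a point): The middle of the blade's front edge, half-way through its thickness (9 mm above the underside of the handle). Same axes as spatula_grip.
- pad_top (a point): The centre of the top of the spatula's black rubber pad: fixed to the bench, 230 mm (along its x) by 80 mm (along its y), 3 mm thick, so that this point is 3 mm above the bench. At the start the spatula lies along the pad's x, about in the middle, blade to +x.
- jar: A bystander: an amber glass jar, 46 mm across and 75 mm high; origin at the centre of its underside. It stands among the cups.
- timer: A bystander: a white bench timer lying flat, 62 by 58 mm and 20 mm high; origin at the centre of its underside. It lies among the cups.
- dishes: A bystander: three clear culture dishes in a pile, 90 mm across and 41 mm high, beyond the cups; origin at the centre of its underside.
- wash: A bystander: a white wash bottle, 70 mm across and 150 mm high, at the back; origin at the centre of its underside.
- marker: A bystander: a black marker pen, 12 mm thick and about 130 mm long, lying on the bench left of the robot; origin at its underside, half-way along.
Things that resemble listed ones, but are neither listed nor needed, are in the scene too. Of the things like the part that bears spatula_grip, leave any that is red; of the rest the smaller one is meant.

How it is judged:
By the outcome, as a careful person would: the job done as asked, in the order asked, and still so for the second after the job is handed in, with the robot touching nothing.
Of cup1, cup2, cup3, cup4 only 3 to 4 are there at a start; the rules pass over those that are not, and their reading is None.
At some moment in a run one of cup1, cup2, cup3, cup4 may be knocked a few centimetres aside while the robot is not near it.
It also fails if it takes over 200 s, if anything falls off the work surface, if the arm or the gripper's body presses on something with over 40 N, if the wrist force passes 120 N, or if a joint passes its speed limit or range.

ROBOT

A 6-joint arm with a two-finger parallel gripper is mounted at the origin on the work surface. World frame = base frame: x ahead of the robot, y to its left, z up, the work surface at z = 0. Lengths are in m, angles in rad, forces in N, time in s.
With the tool pointing down it reaches from about 0.375 to 0.75 m from the base axis. Payload 9 kg.
Tool frame: the origin (TCP) lies midway between the tips of the shut fingers; the grasp point (between the pads) lies 19 mm behind it; z points along the fingers, y is the direction in which the jaws open and shut (so a half turn about z gives the same grasp; the last joint's range is limited). The gripper opens to 85 mm and grips with 20 to 120 N. Pads are 22 mm wide; open, the fingers measure 114 mm over their backs; the gripper's body (76 mm by 85 mm) begins 54 mm behind the grasp point. The pads swing forward as they close: fully open they stand 13 mm farther back than shut.
Start: joints at [1.118, 0.104, 0.097, 1.564, 0, 1.353], TCP at [0.14, 0.584, 0.205] pointing down, gripper open.
Joint ranges: [-2.99, 2.99], [-0.84, 1.86], [-1.1, 1.16], [-1.84, 2.11], [-1.51, 1.56], [-3.14, 3.14]. Speed limits (rad/s): [2.22, 2.22, 2.57, 3.14, 3.14, 3.14].

INTERFACE

Orientations are given as a rotation vector (axis times angle).
In Python, from cell import manip gives the robot as it stands.
- The arm moves only by the shell command python3 -m inch 'ROWS' [FORCE]. ROWS is JSON, a list of rows, each a list of 3 entries, a list of its own where there are three numbers: the shift along the tool's x, y, z in cm, then the turn, a rotation vector about the tool's x, y, z in degrees, then the closure, from 0 (fully open) to 1 (shut). In form: [[[x, y, z], [wx, wy, wz], jaw], ...]. A call has 1 to 5 rows; each row is the pose to reach, as a shift and turn from the pose commanded when the call began, along the tool's axes at that moment; what a row does not reach only later rows make up. A row lasts 1/10 s, in which the tool goes at most 50 mm and 8.59 degrees, less where a joint would pass 70% of its speed; a pose out of reach is approached as far as the arm can. A call with a gripper value outside its range is refused whole. The fingers move at their own pace and stop on an object; FORCE is the grip in N (left out, the last holds). Time passes only in rows, so rows that repeat a pose let the fingers close. It gives the time, the measured TCP pose, the force and the opening at its end, in the units of the state.
- manip.get_state(): the state, without advancing time (a new reading comes with each control period).
- manip.read_camera(name): name is "scene" or "top"; returns a dict with "pixels" (480x640x3 uint8, blue, green, red), "vfov" (degrees; the focal length in pixels is half the picture's height over the tangent of half this angle, whatever the lens; pixels are square), "cx", "cy" (the principal point, pixels), "camera_from_world" (4x4, takes a point from world to camera coordinates). Camera axes: x right, y up, looking along -z (the intrinsics and any distortion apply to the point x, -y, -z); pixel columns grow to the right and rows downward; lengths in m; the calibration is good to about 2 mm. A picture is of the moment at which its call begins. There is no depth.
- manip.hand_in(): hands the job in, once; it reports no verdict.
The state is a dict: "t": time; "joint_positions": joint angles; "joint_velocities": joint speeds; "effort": joint torques, N m; "tool_pos": TCP position; "tcp_rot": TCP orientation; "contact_force": force on the tool from outside, world axes, zero at the start; "moment": the same for the moment, N m; "opening": opening from 0.0 (shut) to 1.0 (fully open).
Only numpy, scipy, OpenCV 4.12 (cv2) and the standard library are available. Lean on these libraries where they do the work, as an engineer would, in place of code of your own. Each camera call takes 0.05 s, during which the arm holds its last target. There are 200 camera calls.

## Working session

There is one attempt and no reset: what is moved stays moved. The work goes in short steps, Python scripts to look and compute and a shell command to move; the robot and the scene stay as the last step left them, time stands still between calls to the robot, and variables do not carry over. Pictures are saved under pics/ and viewed, about 12 in all and at most 16, crops included, and the job is handed in when it is done.

```bash
ls; mkdir -p pics; python3 - <<'E'
from cell import manip
import cv2,json
s=manip.get_state();print(s)
for n in("scene","top"):
    c=manip.read_camera(n);cv2.imwrite(f"pics/{n}0.png",c["pixels"]);print(n,{k:(v if k!="pixels" else 0) for k,v in c.items()})
E
```

```text
pics
{'t': 0.0, 'joint_positions': array([ 1.11830266e+00,  1.04714204e-01,  9.64800456e-02,  1.56395203e+00,
       -7.41760146e-06,  1.35311637e+00]), 'joint_velocities': array([ 0.00043208, -0.0010668 ,  0.00048   , -0.00197584, -0.00309926,
        0.00041736]), 'effort': array([ 4.56044127e-04, -5.56921291e+01,  5.03657377e+01,  1.62014959e-02,
       -2.53012849e-04, -9.55566975e-06]), 'tool_pos': array([0.13940449, 0.58318098, 0.20371959]), 'tcp_rot': array([-3.67944907e-01, -3.11951745e+00,  2.06529760e-03]), 'contact_force': array([-0.56421463, -0.45030322,  0.59139013]), 'moment': array([-0.01196741,  0.0095512 ,  0.02151333]), 'opening': 0.9997479965052746}
scene {'pixels': 0, 'vfov': 43.06330573035648, 'cx': 321.14586645412015, 'cy': 243.23440732845967, 'camera_from_world': array([[ 0.31251766,  0.94975532, -0.01724962, -0.22903784],
       [-0.67332258,  0.23429339,  0.70124412,  0.27154272],
       [ 0.6700518 , -0.20753661,  0.71271252, -1.81529282],
       [ 0.        ,  0.        ,  0.        ,  1.        ]])}
top {'pixels': 0, 'vfov': 50.08463360971818, 'cx': 319.0602590789724, 'cy': 237.1742502474007, 'camera_from_world': array([[-0.02599934, -0.99960127, -0.01101512,  0.06426348],
       [ 0.99840516, -0.02651744,  0.04983936, -0.49369257],
       [-0.05011158, -0.00970176,  0.9986965 , -1.12549732],
       [ 0.        ,  0.        ,  0.        ,  1.        ]])}
```

View pics/scene0.png

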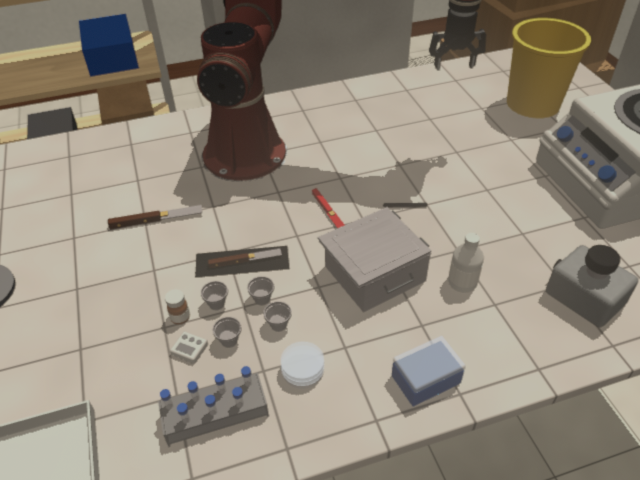

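View pics/top0.png

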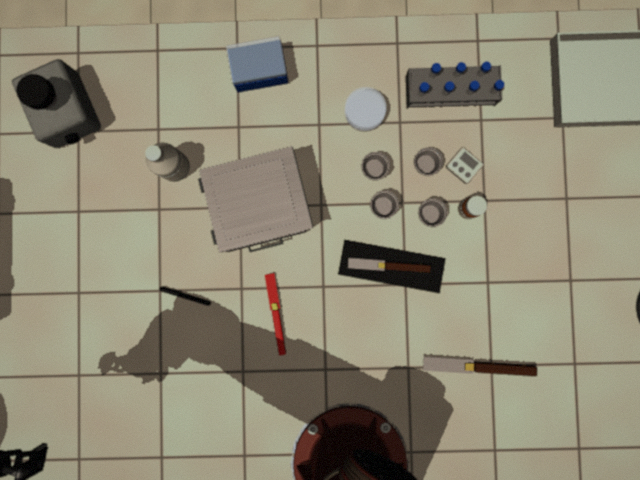

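Two views show four cups, top-camera pixels (376,165), (428,160), (385,203), (432,211). There are three spatulas: red (275,313), a large dark one (480,366), and a smaller dark one on the black pad (390,266). The small one on the pad fits the description. I'll confirm it in enlarged crops, along with the case's orientation.

```bash
cat > h.py <<'E'
import numpy as np,cv2
from cell import manip
from scipy.spatial.transform import Rotation as R
def cam(n):
    c=manip.read_camera(n);c["f"]=240/np.tan(np.radians(c["vfov"]/2));return c
def proj(c,P):
    P=np.atleast_2d(P);q=P@c["camera_from_world"][:3,:3].T+c["camera_from_world"][:3,3]
    return np.c_[c["cx"]+c["f"]*q[:,0]/-q[:,2],c["cy"]-c["f"]*q[:,1]/-q[:,2]]
def ray(c,uv,z):
    T=c["camera_from_world"];o=-T[:3,:3].T@T[:3,3]
    uv=np.atleast_2d(uv).astype(float);d=np.c_[(uv[:,0]-c["cx"])/c["f"],-(uv[:,1]-c["cy"])/c["f"],-np.ones(len(uv))]@T[:3,:3]
    return o+d*((z-o[2])/d[:,2])[:,None]
E
python3 - <<'E'
from h import *
a=cv2.imread("pics/top0.png");b=cv2.imread("pics/scene0.png")
A=cv2.resize(a[130:300,330:500],None,fx=3.5,fy=3.5,interpolation=2)
cv2.imwrite("pics/c1.png",A)
B=np.hstack([cv2.resize(a[135:265,185:325],(400,371),interpolation=2),cv2.resize(b[200:310,310:440],(400,371),interpolation=2)])
cv2.imwrite("pics/c2.png",B)
c=cam("top")
for n,p,z in [("lid",[[201,169],[293,148],[311,231],[217,250]],.108),("pad",[[344,241],[445,259],[440,292],[339,273]],.003),("cups",[[376,165],[428,160],[385,203],[432,211]],.048),("grip",[[348,264],[384,266],[431,268]],.012)]:
    print(n,ray(c,p,z)[:,:2].round(4).tolist())
E
```

```text
lid [[0.6366, 0.2885], [0.6747, 0.099], [0.5034, 0.0664], [0.4699, 0.2583]]
pad [[0.4857, -0.0041], [0.4397, -0.2274], [0.3669, -0.2135], [0.4147, 0.0091]]
cups [[0.6462, -0.076], [0.6539, -0.1884], [0.5632, -0.0928], [0.5432, -0.193]]
grip [[0.4342, -0.0111], [0.4277, -0.0904], [0.4207, -0.1937]]
```

View pics/c1.png

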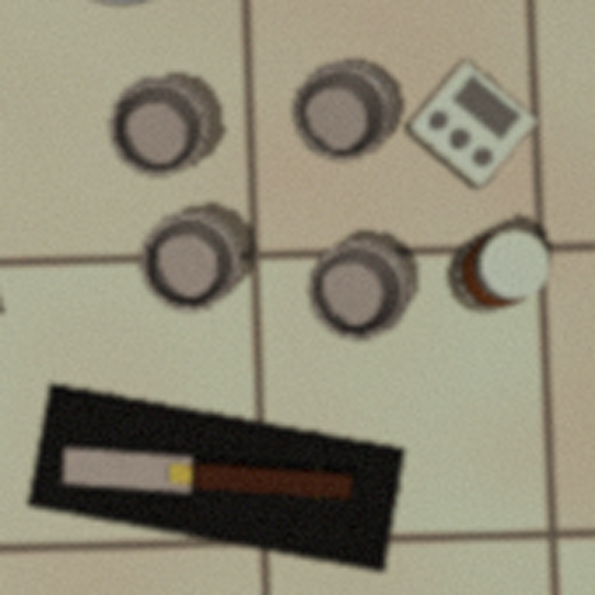

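View pics/c2.png

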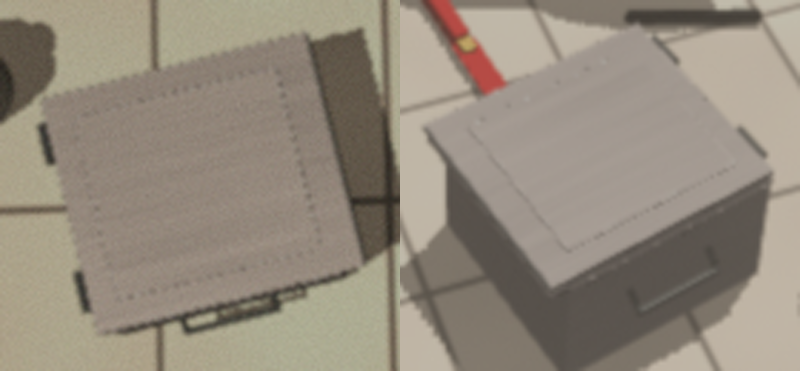

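The crops confirm that the small dark spatula on the black pad is the right one: its blade is at px (348–384,265) and its handle runs to (431,268). It isn't red, and it's smaller than the loose dark one. On the case, the hinge knuckles are on the +y side (top px 200,185 and 213,237), so the lip is on the −y side. Next I'll refine the poses by fitting model edges in both views.

```bash
cat >> h.py <<'E'
from scipy.optimize import minimize
def emap(im,s=1.5):
    g=cv2.GaussianBlur(im,(0,0),1.0).astype(np.float32)
    m=np.sqrt(sum(cv2.Sobel(g,cv2.CV_32F,*d)**2 for d in((1,0),(0,1))).max(2))
    return cv2.GaussianBlur(np.minimum(m,150),(0,0),s)
def samp(m,uv):
    return cv2.remap(m,uv[:,None,0].astype(np.float32),uv[:,None,1].astype(np.float32),1).ravel()
t=np.linspace(0,2*np.pi,72,endpoint=False)
def circ(r,z): return np.c_[r*np.cos(t),r*np.sin(t),0*t+z]
CUP=np.vstack([circ(.031,.048),circ(.029,.048),circ(.0175,.015)])
def poly(p):
    p=np.array(p,float);return np.vstack([a+(b-a)*np.linspace(0,1,40)[:,None] for a,b in zip(p,np.roll(p,-1,0))])
LID=poly([[-.108,-.087,.108],[.09,-.087,.108],[.09,.087,.108],[-.108,.087,.108]])
SPA=np.vstack([poly([[0,-.011,.012],[0,.011,.012],[-.08,.011,.012],[-.08,-.011,.012]]),poly([[-.08,-.008,.021],[-.08,.008,.021],[-.18,.008,.021],[-.18,-.008,.021]])])
PAD=poly([[-.115,-.04,.003],[.115,-.04,.003],[.115,.04,.003],[-.115,.04,.003]])
def place(M,p):
    th=p[2] if len(p)>2 else 0;c,s=np.cos(th),np.sin(th)
    return M@np.array([[c,s,0],[-s,c,0],[0,0,1]])+[p[0],p[1],0]
def fit(M,p0,cams,em,win=.012):
    best=None;f=lambda p:-sum(samp(e,proj(c,place(M,p))).mean() for c,e in zip(cams,em))
    for dx in(-win,0,win):
        for dy in(-win,0,win):
            s=np.array([[0]*len(p0)]+[list(np.eye(len(p0))[i]*(.006 if i<2 else .05)) for i in range(len(p0))])+np.array(list(p0))+np.r_[dx,dy,[0]*(len(p0)-2)]
            r=minimize(f,s[0],method="Nelder-Mead",options=dict(initial_simplex=s,xatol=1e-5,fatol=1e-3))
            if best is None or r.fun<best.fun: best=r
    return best.x,best.fun
E
cat > fit0.py <<'E'
from h import *
C=[cam("top"),cam("scene")];E=[emap(c["pixels"]) for c in C]
im=[c["pixels"].copy() for c in C]
for n,M,p in [("A",CUP,(.646,-.076)),("B",CUP,(.654,-.188)),("C",CUP,(.563,-.093)),("D",CUP,(.543,-.193)),("lid",LID,(.5695,.187,1.756)),("spa",SPA,(.434,-.011,1.497)),("pad",PAD,(.427,-.109,1.37))]:
    for k in ([0],[1],[0,1]):
        x,s=fit(M,p,[C[i] for i in k],[E[i] for i in k]);print(n,k,x.round(4),round(s,1))
    for i in(0,1):
        for u in proj(C[i],place(M,x)): cv2.circle(im[i],tuple(int(round(v*4)) for v in u),1,(0,255,0),-1,shift=2)
cv2.imwrite("pics/ov.png",np.hstack([cv2.resize(im[0][140:300,190:500],(800,413)),][:1]))
cv2.imwrite("pics/ov2.png",cv2.resize(im[1][190:360,165:445],(800,486)))
E
python3 fit0.py
```

```text
A [0] [ 0.6464 -0.0767] -101.6
A [1] [ 0.6506 -0.074 ] -87.8
A [0, 1] [ 0.6472 -0.0759] -186.3
B [0] [ 0.6533 -0.191 ] -100.0
B [1] [ 0.6568 -0.1875] -93.4
B [0, 1] [ 0.6538 -0.1892] -188.8
C [0] [ 0.562  -0.0923] -104.8
C [1] [ 0.5671 -0.0899] -97.4
C [0, 1] [ 0.5635 -0.0913] -196.3
D [0] [ 0.5428 -0.1957] -104.3
D [1] [ 0.5467 -0.193 ] -97.6
D [0, 1] [ 0.5441 -0.1944] -197.8
lid [0] [0.5704 0.189  1.7947] -81.1
lid [1] [0.5748 0.1882 1.7957] -83.1
lid [0, 1] [0.5721 0.1887 1.7938] -158.9
spa [0] [ 0.4376 -0.0099  1.4689] -105.9
spa [1] [0.4472 0.0051 1.2978] -107.5
spa [0, 1] [ 0.438  -0.009   1.4689] -196.3
pad [0] [ 0.4274 -0.1079  1.3599] -132.2
pad [1] [ 0.4334 -0.1075  1.3578] -124.1
pad [0, 1] [ 0.4293 -0.1074  1.361 ] -245.4
```

View pics/ov.png

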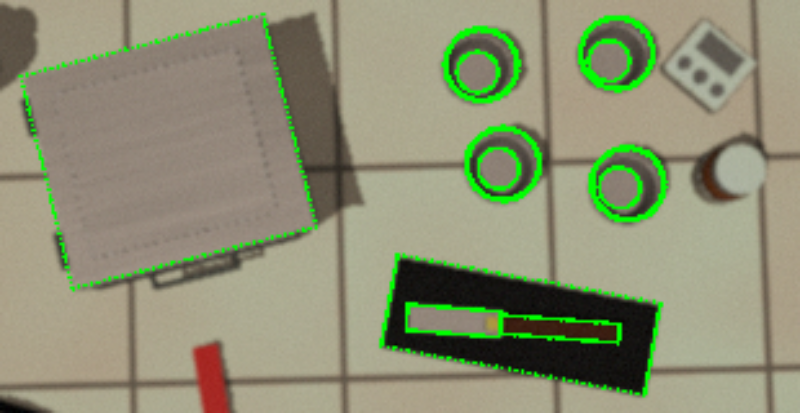

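View pics/ov2.png

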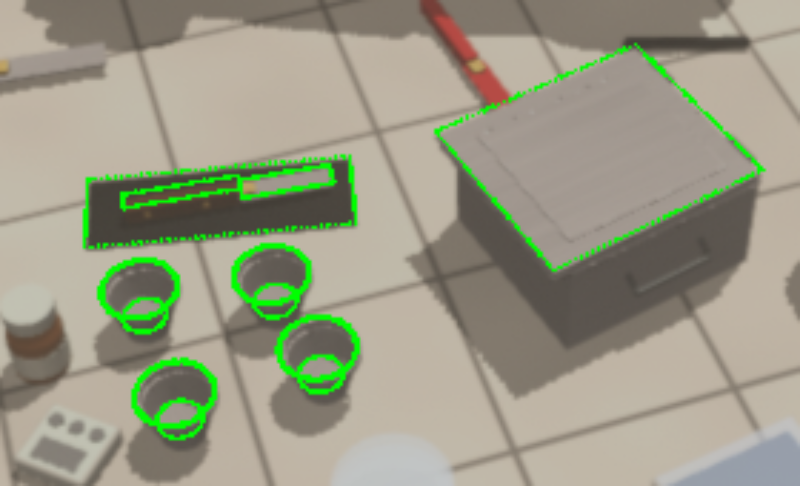

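The fits look right in both overlays: lid edges, cup rims and pad all line up. The two views differ consistently by about 4 mm in x and 2 mm in y, so I'll use the joint fit. That gives:

| Item | Position (x, y) | Direction |
|---|---|---|
| Case centre | (.572, .189) | 102.8° |
| Spatula grip | (.427, −.113) | 84.2° |

Next I'll write a small planner that converts waypoints into tool-axis shifts.

```bash
cat > plan.py <<'E'
# usage: plan.py "x y z yawdeg" ...   waypoints of TCP (tool down, tool-x yaw); prints shift cm / turn deg for each leg
import sys
from h import *
s=manip.get_state();p=np.array(s["tool_pos"]);M=R.from_rotvec(s["tcp_rot"]).as_matrix()
tl=np.degrees(np.arccos(-M[2,2]));yaw=np.degrees(np.arctan2(M[1,0],M[0,0]))
print("now",s["t"],p.round(4),"yaw %.1f tilt %.2f"%(yaw,tl),"F",np.round(s["contact_force"],1),"op %.3f"%s["opening"],"j",np.round(s["joint_positions"],2))
for a in sys.argv[1:]:
    v=[float(q) for q in a.split()];q=np.array(v[:3]);y=v[3] if len(v)>3 else yaw
    M=R.from_euler("z",yaw,degrees=True).as_matrix()@np.diag([1,-1,-1])
    print(a,"-> shift",(M.T@(q-p)*100).round(2).tolist(),"turn z %.1f"%((yaw-y+180)%360-180));p,yaw=q,y
E
python3 plan.py ".25 .47 .2 125" ".42 .3 .2 95" ".43 .1 .2 84.2" ".4274 -.1135 .12 84.2" ".4274 -.1135 .02 84.2"
```

```text
now 0.25 [0.1395 0.5834 0.2041] yaw 166.6 tilt 0.03 F [-0.8  0.2  0.7] op 1.002 j [ 1.12  0.1   0.1   1.56 -0.    1.35]
.25 .47 .2 125 -> shift [-13.39, -8.46, 0.41] turn z 41.6
.42 .3 .2 95 -> shift [-23.68, 4.17, 0.0] turn z 30.0
.43 .1 .2 84.2 -> shift [-20.01, -0.75, 0.0] turn z 10.8
.4274 -.1135 .12 84.2 -> shift [-21.27, 1.9, 8.0] turn z 0.0
.4274 -.1135 .02 84.2 -> shift [0.0, 0.0, 10.0] turn z 0.0
```

```bash
python3 -m inch '[[[-13.4,-8.5,0.4],[0,0,41.6],0],[[-13.4,-8.5,0.4],[0,0,41.6],0],[[-13.4,-8.5,0.4],[0,0,41.6],0],[[-13.4,-8.5,0.4],[0,0,41.6],0],[[-13.4,-8.5,0.4],[0,0,41.6],0]]'
python3 plan.py ".25 .47 .2 125" ".42 .3 .2 95"
python3 -m inch '[[[-23.7,4.2,0],[0,0,30],0],[[-23.7,4.2,0],[0,0,30],0],[[-23.7,4.2,0],[0,0,30],0],[[-23.7,4.2,0],[0,0,30],0],[[-23.7,4.2,0],[0,0,30],0]]'
python3 plan.py ".42 .3 .2 95" ".43 .1 .2 84.2" ".4274 -.1135 .12 84.2"
```

```text
t: 0.75
tool_pos: [0.2517, 0.4683, 0.2005]
tcp_rot: [1.465, 2.779, 0.0]
contact_force: [-0.6, -0.6, -0.7]
opening: 1.006
now 0.75 [0.2517 0.4683 0.2005] yaw 124.4 tilt 0.02 F [-0.6 -0.6 -0.7] op 1.006 j [ 0.83 -0.11 -0.12  1.56 -0.    1.8 ]
.25 .47 .2 125 -> shift [0.24, -0.04, 0.05] turn z -0.6
.42 .3 .2 95 -> shift [-23.68, 4.17, 0.0] turn z 30.0
t: 1.25
tool_pos: [0.4218, 0.2975, 0.2005]
tcp_rot: [2.127, 2.311, 0.001]
contact_force: [0.2, 0.9, 0.1]
opening: 0.999
now 1.25 [0.4218 0.2975 0.2005] yaw 94.7 tilt 0.03 F [0.2 0.9 0.1] op 0.999 j [ 0.36 -0.15 -0.16  1.56 -0.    1.85]
.42 .3 .2 95 -> shift [0.27, -0.16, 0.05] turn z -0.3
.43 .1 .2 84.2 -> shift [-20.01, -0.75, 0.0] turn z 10.8
.4274 -.1135 .12 84.2 -> shift [-21.27, 1.9, 8.0] turn z 0.0
```

```bash
python3 -m inch '[[[-20,-0.8,0],[0,0,10.6],0],[[-20,-0.8,0],[0,0,10.6],0],[[-20,-0.8,0],[0,0,10.6],0],[[-20,-0.8,0],[0,0,10.6],0],[[-20,-0.8,0],[0,0,10.6],0]]'
python3 -m inch '[[[-21.5,1.9,8],[0,0,0],0],[[-21.5,1.9,8],[0,0,0],0],[[-21.5,1.9,8],[0,0,0],0],[[-21.5,1.9,8],[0,0,0],0],[[-21.5,1.9,8],[0,0,0],0]]'
python3 -m inch '[[[0,0,3],[0,0,0],0],[[0,0,5],[0,0,0],0]]'
python3 plan.py ".4274 -.1135 .03 84.2" ".4274 -.1135 .006 84.2"
python3 - <<'E'
from h import *
c=cam("scene");cv2.imwrite("pics/g1.png",cv2.resize(c["pixels"][180:320,160:320],(800,700))[:600])
E
```

```text
t: 1.75
tool_pos: [0.4301, 0.0944, 0.2005]
tcp_rot: [2.335, 2.1, -0.001]
contact_force: [-0.1, 0.3, -0.6]
opening: 1.001
t: 2.25
tool_pos: [0.4267, -0.1185, 0.1192]
tcp_rot: [-2.33, -2.107, 0.001]
contact_force: [-0.3, 0.2, 0.0]
opening: 0.998
t: 2.45
tool_pos: [0.4269, -0.1167, 0.0689]
tcp_rot: [-2.33, -2.106, -0.0]
contact_force: [-1.6, 0.1, 0.1]
opening: 0.998
now 2.45 [ 0.4269 -0.1167  0.0689] yaw 84.2 tilt 0.06 F [-1.6  0.1  0.1] op 0.998 j [-0.56 -0.38 -0.59  1.36  0.    1.11]
.4274 -.1135 .03 84.2 -> shift [0.32, 0.02, 3.89] turn z 0.0
.4274 -.1135 .006 84.2 -> shift [0.0, 0.0, 2.4] turn z 0.0
```

View pics/g1.png

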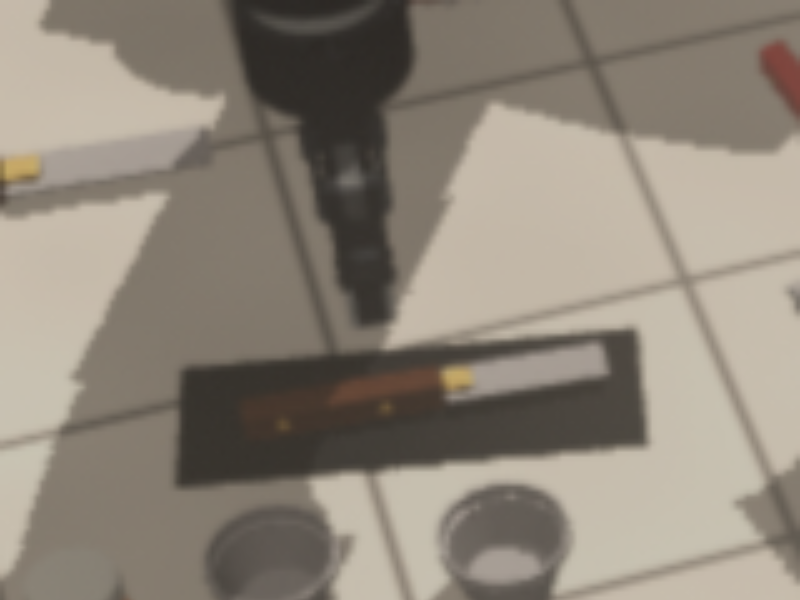

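The picture shows the gripper above the handle, with the fingertip at crop (370,310). It should come down near (380,400), about 25 mm behind the brass ferrule at (445,380). Descending and gripping.

```bash
python3 -m inch '[[[0.3,0,2],[0,0,0],0],[[0.3,0,4],[0,0,0],0],[[0.3,0,5.3],[0,0,0],0],[[0.3,0,6.2],[0,0,0],0],[[0.3,0,6.2],[0,0,0],0]]'
python3 plan.py ".4274 -.1135 .006 84.2"
python3 -m inch '[[[0,0,0],[0,0,0],1],[[0,0,0],[0,0,0],1],[[0,0,0],[0,0,0],1],[[0,0,0],[0,0,0],1],[[0,0,0],[0,0,0],1]]' 60
python3 -m inch '[[[0,0,0],[0,0,0],1],[[0,0,0],[0,0,0],1],[[0,0,0],[0,0,0],1],[[0,0,0],[0,0,0],1],[[0,0,0],[0,0,0],1]]' 100
python3 plan.py ".4274 -.1135 .095 84.2" ".55 -.06 .14 95" 
```

```text
t: 3.0
tool_pos: [0.4272, -0.1128, 0.0078]
tcp_rot: [-2.327, -2.109, 0.0]
contact_force: [0.1, 0.1, -0.2]
opening: 1.0
now 3.0 [ 0.4272 -0.1128  0.0078] yaw 84.4 tilt 0.08 F [ 0.1  0.1 -0.2] op 1.000 j [-0.56 -0.34 -0.67  1.24  0.    1.11]
.4274 -.1135 .006 84.2 -> shift [-0.07, 0.03, 0.18] turn z 0.2
t: 3.5
tool_pos: [0.4278, -0.1134, 0.0087]
tcp_rot: [2.328, 2.109, 0.0]
contact_force: [-0.3, -1.4, 0.7]
opening: 0.143
t: 4.0
tool_pos: [0.4276, -0.1133, 0.0085]
tcp_rot: [-2.328, -2.109, -0.0]
contact_force: [-0.2, -0.1, 0.0]
opening: -0.003
now 4.0 [ 0.4276 -0.1133  0.0085] yaw 84.3 tilt 0.01 F [-0.2 -0.1  0. ] op -0.003 j [-0.56 -0.34 -0.67  1.24  0.    1.11]
.4274 -.1135 .095 84.2 -> shift [-0.03, -0.02, -8.65] turn z 0.1
.55 -.06 .14 95 -> shift [6.56, 11.66, -4.5] turn z -10.8
```

The gripper closed on nothing, so I'll look.

```bash
python3 - <<'E'
from h import *
c=cam("scene");d=cam("top")
cv2.imwrite("pics/g2.png",np.hstack([cv2.resize(c["pixels"][210:290,180:300],(400,267),interpolation=2),cv2.resize(d["pixels"][230:310,330:450],(400,267),interpolation=2)]))
E
```

```text
(no output)
```

View pics/g2.png

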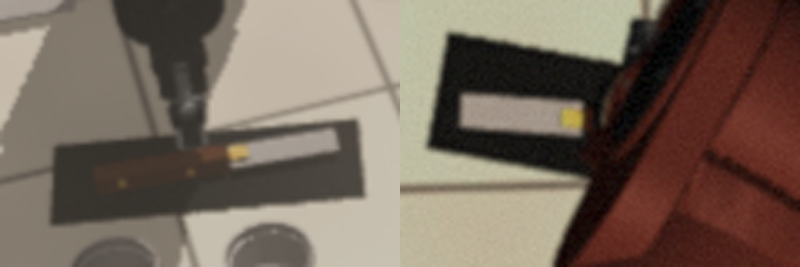

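```bash
python3 - <<'E'
from h import *
c=cam("scene");im=c["pixels"]
s=manip.get_state();p=s["tool_pos"];M=R.from_rotvec(s["tcp_rot"]).as_matrix()
print(M.round(2).tolist())
I=cv2.resize(im[160:280,180:340],(800,600),interpolation=2)
for k,col in [((0,0,0),(0,255,0)),((0,0,-.1),(255,0,0)),((0,.03,0),(0,255,255)),((.03,0,0),(0,0,255))]:
    u=proj(c,p+M@np.array(k))[0];print(k,u);cv2.circle(I,(int((u[0]-180)*5),int((u[1]-160)*5)),4,col,-1)
cv2.imwrite("pics/g3.png",I)
E
```

```text
[[0.1, 1.0, 0.0], [1.0, -0.1, 0.0], [0.0, -0.0, -1.0]]
(0, 0, 0) [238.74582736 258.24318819]
(0, 0, -0.1) [233.8941133 229.1215019]
(0, 0.03, 0) [240.28071422 267.00686121]
(0.03, 0, 0) [250.82229109 256.17517778]
```

View pics/g3.png

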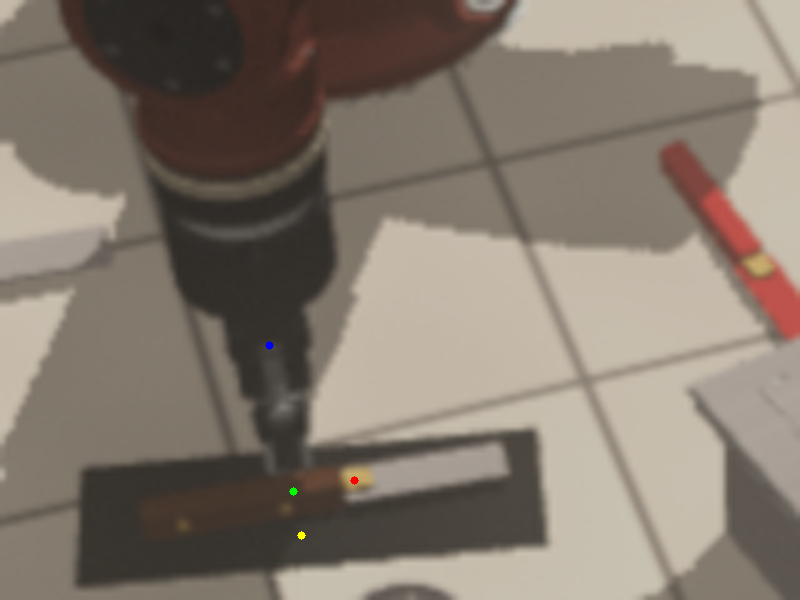

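The projected TCP sits on the handle, yet the visible fingertip ends at the handle's top edge. Either the z reading is biased or the fingers closed above the handle. I'll probe down in 1 mm steps and watch the force.

```bash
python3 -m inch '[[[0,0,0.1],[0,0,0],1],[[0,0,0.1],[0,0,0],1]]' 20
python3 -m inch '[[[0,0,0.1],[0,0,0],1],[[0,0,0.1],[0,0,0],1]]'
python3 -m inch '[[[0,0,0.1],[0,0,0],1],[[0,0,0.1],[0,0,0],1]]'
```

```text
t: 4.35
tool_pos: [0.4275, -0.1132, 0.0073]
tcp_rot: [-2.328, -2.109, -0.0]
contact_force: [0.3, -0.6, -0.2]
opening: 0.002
t: 4.55
tool_pos: [0.4275, -0.1132, 0.0063]
tcp_rot: [-2.328, -2.109, -0.0]
contact_force: [-0.1, 0.1, -0.9]
opening: -0.004
t: 4.75
tool_pos: [0.4275, -0.1132, 0.0053]
tcp_rot: [-2.328, -2.109, -0.0]
contact_force: [0.4, 0.7, 0.1]
opening: 0.001
```

```bash
python3 -m inch '[[[0,0,0.1],[0,0,0],1],[[0,0,0.15],[0,0,0],1],[[0,0,0.2],[0,0,0],1],[[0,0,0.2],[0,0,0],1]]'
python3 -m inch '[[[0,0,0.1],[0,0,0],1],[[0,0,0.1],[0,0,0],1]]'
python3 -m inch '[[[0,0,0.1],[0,0,0],1],[[0,0,0.1],[0,0,0],1]]'
```

```text
t: 5.15
tool_pos: [0.4276, -0.1132, 0.0034]
tcp_rot: [-2.328, -2.109, -0.0]
contact_force: [0.7, 0.3, 0.2]
opening: -0.0
t: 5.35
tool_pos: [0.4276, -0.1132, 0.0024]
tcp_rot: [-2.328, -2.109, -0.0]
contact_force: [0.3, 0.4, -0.6]
opening: -0.001
t: 5.55
tool_pos: [0.4276, -0.1132, 0.0014]
tcp_rot: [-2.328, -2.109, -0.0]
contact_force: [0.7, -0.0, -0.1]
opening: -0.001
```

```bash
for i in 1 2 3; do :; done
python3 -m inch '[[[0,0,0.1],[0,0,0],1],[[0,0,0.2],[0,0,0],1],[[0,0,0.2],[0,0,0],1]]'
python3 -m inch '[[[0,0,0.1],[0,0,0],1],[[0,0,0.2],[0,0,0],1],[[0,0,0.2],[0,0,0],1]]'
python3 - <<'E'
from h import *
c=cam("scene");im=c["pixels"]
cv2.imwrite("pics/g4.png",cv2.resize(im[225:285,200:300],(800,480),interpolation=2))
E
```

```text
t: 5.85
tool_pos: [0.4275, -0.1132, -0.0007]
tcp_rot: [-2.328, -2.109, -0.0]
contact_force: [0.2, -0.6, -0.3]
opening: 0.0
t: 6.15
tool_pos: [0.4275, -0.1132, -0.0027]
tcp_rot: [-2.328, -2.109, -0.0]
contact_force: [-0.2, 0.7, -0.2]
opening: -0.004
```

View pics/g4.png

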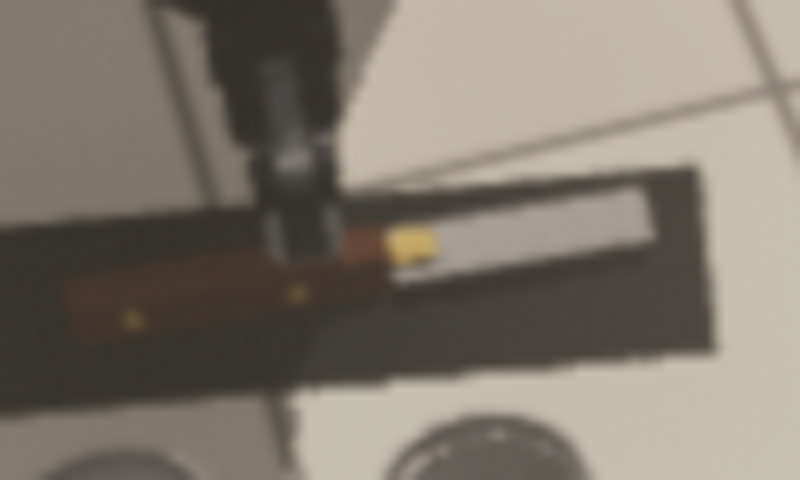

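The fingertip is visibly in front of the handle's top face (crop 305,260), so it is still above the handle although z reads −2.7 mm. The z reading must be low. I'll keep probing for contact to measure the offset.

```bash
python3 -m inch '[[[0,0,0.1],[0,0,0],1],[[0,0,0.2],[0,0,0],1],[[0,0,0.2],[0,0,0],1]]'
python3 -m inch '[[[0,0,0.1],[0,0,0],1],[[0,0,0.1],[0,0,0],1]]'
python3 -m inch '[[[0,0,0.1],[0,0,0],1],[[0,0,0.1],[0,0,0],1]]'
python3 -m inch '[[[0,0,0.1],[0,0,0],1],[[0,0,0.1],[0,0,0],1]]'
```

```text
t: 6.5
tool_pos: [0.4275, -0.1132, -0.0047]
tcp_rot: [-2.328, -2.109, -0.0]
contact_force: [-0.1, -0.3, -0.4]
opening: -0.001
t: 6.7
tool_pos: [0.4275, -0.1132, -0.0057]
tcp_rot: [-2.328, -2.109, -0.0]
contact_force: [0.0, -0.2, 0.4]
opening: -0.001
t: 6.9
tool_pos: [0.4278, -0.1133, -0.0058]
tcp_rot: [2.328, 2.109, 0.0]
contact_force: [-2.2, 2.2, 8.5]
opening: -0.0
t: 7.1
tool_pos: [0.4279, -0.1133, -0.0058]
tcp_rot: [2.328, 2.109, 0.0]
contact_force: [-6.9, 4.6, 19.6]
opening: 0.003
```

```bash
python3 -m inch '[[[0,0,-2],[0,0,0],1],[[0,2.6,-2],[0,0,0],1],[[0,2.6,-2],[0,0,0],1]]'
python3 -m inch '[[[0,0,2],[0,0,0],1],[[0,0,3.1],[0,0,0],1],[[0,0,3.4],[0,0,0],1],[[0,0,3.4],[0,0,0],1]]'
python3 -m inch '[[[0,0,0.1],[0,0,0],1],[[0,0,0.1],[0,0,0],1]]'
python3 -m inch '[[[0,0,0.1],[0,0,0],1],[[0,0,0.1],[0,0,0],1]]'
python3 -m inch '[[[0,0,0.1],[0,0,0],1],[[0,0,0.1],[0,0,0],1]]'
python3 -m inch '[[[0,0,0.1],[0,0,0],1],[[0,0,0.1],[0,0,0],1]]'
```

```text
t: 7.4
tool_pos: [0.4558, -0.1166, 0.0132]
tcp_rot: [2.327, 2.108, 0.002]
contact_force: [-0.3, 0.0, -0.4]
opening: -0.001
t: 7.8
tool_pos: [0.4528, -0.1155, -0.022]
tcp_rot: [-2.327, -2.108, 0.001]
contact_force: [-0.4, -0.3, 0.6]
opening: -0.004
t: 8.0
tool_pos: [0.4538, -0.116, -0.022]
tcp_rot: [2.328, 2.109, 0.001]
contact_force: [0.0, 0.0, -0.5]
opening: 0.001
t: 8.2
tool_pos: [0.4536, -0.1159, -0.0233]
tcp_rot: [2.328, 2.109, 0.0]
contact_force: [0.1, -1.4, -0.5]
opening: -0.0
t: 8.4
tool_pos: [0.4538, -0.1159, -0.0237]
tcp_rot: [2.328, 2.109, 0.0]
contact_force: [-3.4, 1.5, 8.0]
opening: -0.003
t: 8.6
tool_pos: [0.4538, -0.116, -0.0238]
tcp_rot: [2.328, 2.109, 0.0]
contact_force: [-6.8, 4.4, 19.6]
opening: 0.0
```

Both probes agree: contact on the handle top (21 mm) at a reading of −5.7 mm and on the pad top (3 mm) at −23.7 mm. So true z = reading + 26.7 mm here. Next I'll check whether that also holds over the case by touching the lid top (108 mm) near the lip.

```bash
sed -i 's/p=np.array(s\["tool_pos"\])/p=np.array(s["tool_pos"])+[0,0,.0267]/' plan.py
python3 -m inch '[[[0,0,-5],[0,0,0],1],[[0,0,-10],[0,0,0],1],[[0,0,-15],[0,0,0],1],[[0,0,-15],[0,0,0],1]]'
python3 plan.py ".55 .0 .15 95" ".59 .111 .15 102.8" ".59 .111 .112 102.8"
```

```text
t: 9.0
tool_pos: [0.4568, -0.1177, 0.1318]
tcp_rot: [2.321, 2.103, 0.005]
contact_force: [1.2, -0.6, 0.2]
opening: 0.002
now 9.0 [ 0.4568 -0.1177  0.1585] yaw 84.4 tilt 0.60 F [ 1.2 -0.6  0.2] op 0.002 j [-0.53 -0.31 -0.42  1.45  0.    1.14]
.55 .0 .15 95 -> shift [12.63, 8.11, 0.85] turn z -10.6
.59 .111 .15 102.8 -> shift [10.71, 4.95, 0.0] turn z -7.8
.59 .111 .112 102.8 -> shift [0.0, 0.0, 3.8] turn z 0.0
```

```bash
python3 -m inch '[[[12.6,8.1,0.8],[0,0,-10.6],1],[[12.6,8.1,0.8],[0,0,-10.6],1],[[12.6,8.1,0.8],[0,0,-10.6],1],[[12.6,8.1,0.8],[0,0,-10.6],1]]'
python3 -m inch '[[[10.7,4.9,0],[0,0,-7.8],1],[[10.7,4.9,0],[0,0,-7.8],1],[[10.7,4.9,2],[0,0,-7.8],1],[[10.7,4.9,3.6],[0,0,-7.8],1],[[10.7,4.9,3.6],[0,0,-7.8],1]]'
python3 plan.py ".59 .111 .108 102.8"
python3 -m inch '[[[0,0,0.1],[0,0,0],1],[[0,0,0.1],[0,0,0],1]]'
python3 -m inch '[[[0,0,0.1],[0,0,0],1],[[0,0,0.1],[0,0,0],1]]'
python3 -m inch '[[[0,0,0.1],[0,0,0],1],[[0,0,0.1],[0,0,0],1]]'
python3 -m inch '[[[0,0,0.1],[0,0,0],1],[[0,0,0.1],[0,0,0],1]]'
python3 -m inch '[[[0,0,0.1],[0,0,0],1],[[0,0,0.1],[0,0,0],1]]'
```

```text
t: 9.4
tool_pos: [0.5479, 0.0059, 0.1147]
tcp_rot: [-2.116, -2.319, -0.0]
contact_force: [-0.5, -1.5, -1.0]
opening: -0.001
t: 9.9
tool_pos: [0.5867, 0.113, 0.0815]
tcp_rot: [1.959, 2.455, 0.003]
contact_force: [-0.1, 0.1, -0.7]
opening: -0.002
now 9.9 [0.5867 0.113  0.1082] yaw 102.8 tilt 0.13 F [-0.1  0.1 -0.7] op -0.002 j [-0.03  0.11 -0.12  1.34  0.    1.32]
.59 .111 .108 102.8 -> shift [-0.27, 0.28, 0.02] turn z 0.0
t: 10.1
tool_pos: [0.5866, 0.1126, 0.0811]
tcp_rot: [1.961, 2.454, 0.005]
contact_force: [-2.5, 6.7, 12.2]
opening: -0.0
t: 10.3
tool_pos: [0.5867, 0.1125, 0.081]
tcp_rot: [1.961, 2.454, 0.006]
contact_force: [-4.5, 6.6, 19.6]
opening: -0.0
t: 10.5
tool_pos: [0.5868, 0.1126, 0.0809]
tcp_rot: [1.96, 2.453, 0.006]
contact_force: [-7.3, 7.4, 25.1]
opening: 0.003
t: 10.7
tool_pos: [0.5869, 0.1126, 0.0808]
tcp_rot: [1.96, 2.453, 0.006]
contact_force: [-11.1, 5.9, 31.1]
opening: 0.001
t: 10.9
tool_pos: [0.587, 0.1126, 0.0807]
tcp_rot: [1.96, 2.453, 0.007]
contact_force: [-15.1, 6.3, 37.4]
opening: 0.001
```

The bias is the same over the case: contact at .0812, so 26.8 mm. Back to the spatula with the corrected heights.

```bash
python3 -m inch '[[[0,0,-5],[0,0,0],1],[[-10,-5,-6],[0,0,7.8],1],[[-10,-5,-6],[0,0,7.8],1],[[-10,-5,-6],[0,0,7.8],0],[[-10,-5,-6],[0,0,7.8],0]]'
python3 plan.py ".4285 -.113 .12 84.2" ".4285 -.113 .06 84.2"
```

```text
t: 11.4
tool_pos: [0.5587, 0.0011, 0.1353]
tcp_rot: [2.128, 2.311, -0.001]
contact_force: [-0.4, 0.6, 0.1]
opening: 0.328
now 11.4 [0.5587 0.0011 0.162 ] yaw 94.7 tilt 0.02 F [-0.4  0.6  0.1] op 0.328 j [-0.23 -0.02 -0.16  1.44 -0.    1.26]
.4285 -.113 .12 84.2 -> shift [-10.3, -13.91, 4.2] turn z 10.5
.4285 -.113 .06 84.2 -> shift [0.0, 0.0, 6.0] turn z 0.0
```

```bash
python3 -m inch '[[[-10.3,-13.9,4.2],[0,0,10.5],0],[[-10.3,-13.9,4.2],[0,0,10.5],0],[[-10.3,-13.9,4.2],[0,0,10.5],0],[[-10.3,-13.9,4.2],[0,0,10.5],0],[[-10.3,-13.9,4.2],[0,0,10.5],0]]'
python3 -m inch '[[[0,0,4],[0,0,0],0],[[0,0,7],[0,0,0],0],[[0,0,7],[0,0,0],0]]'
python3 plan.py ".4285 -.113 .005 84.2"
```

```text
t: 11.9
tool_pos: [0.4273, -0.1115, 0.0918]
tcp_rot: [-2.328, -2.107, 0.002]
contact_force: [1.3, 0.3, 0.3]
opening: 0.997
t: 12.2
tool_pos: [0.4274, -0.1084, 0.0196]
tcp_rot: [-2.321, -2.108, 0.002]
contact_force: [-1.0, -0.0, 0.3]
opening: 0.998
now 12.2 [ 0.4274 -0.1084  0.0463] yaw 84.5 tilt 0.38 F [-1.  -0.   0.3] op 0.998 j [-0.55 -0.34 -0.65  1.27  0.    1.12]
.4285 -.113 .005 84.2 -> shift [-0.45, 0.15, 4.13] turn z 0.3
```

```bash
python3 -m inch '[[[-0.4,0.1,2],[0,0,0.3],0],[[-0.4,0.1,3.5],[0,0,0.3],0],[[-0.4,0.1,4.1],[0,0,0.3],0],[[-0.4,0.1,4.1],[0,0,0.3],0]]'
python3 plan.py ".4285 -.113 .005 84.2"
python3 -m inch '[[[0,0,0],[0,0,0],1],[[0,0,0],[0,0,0],1],[[0,0,0],[0,0,0],1],[[0,0,0],[0,0,0],1],[[0,0,0],[0,0,0],1]]' 40
python3 -m inch '[[[0,0,0],[0,0,0],1],[[0,0,0],[0,0,0],1],[[0,0,0],[0,0,0],1],[[0,0,0],[0,0,0],1]]' 100
python3 plan.py ".4285 -.113 .1 84.2"
```

```text
t: 12.6
tool_pos: [0.4306, -0.1144, -0.0171]
tcp_rot: [-2.331, -2.106, -0.0]
contact_force: [-0.7, 0.6, 0.4]
opening: 0.997
now 12.6 [ 0.4306 -0.1144  0.0096] yaw 84.2 tilt 0.03 F [-0.7  0.6  0.4] op 0.997 j [-0.55 -0.3  -0.69  1.18  0.    1.12]
.4285 -.113 .005 84.2 -> shift [0.12, -0.22, 0.46] turn z -0.0
t: 13.1
tool_pos: [0.4306, -0.115, -0.0171]
tcp_rot: [2.332, 2.105, 0.0]
contact_force: [2.3, 0.1, 0.8]
opening: 0.171
t: 13.5
tool_pos: [0.4309, -0.1151, -0.0168]
tcp_rot: [2.331, 2.104, 0.001]
contact_force: [0.5, 0.5, 6.1]
opening: 0.157
now 13.5 [ 0.4309 -0.1151  0.0099] yaw 84.1 tilt 0.07 F [0.5 0.5 6.1] op 0.157 j [-0.56 -0.3  -0.69  1.18  0.    1.12]
.4285 -.113 .1 84.2 -> shift [0.19, -0.26, -9.01] turn z -0.1
```

The spatula is gripped (opening about 13–16 mm), but only over the top 11 mm of the handle. I'll regrasp 5 mm deeper, then lift.

```bash
python3 -m inch '[[[0,0,0],[0,0,0],0.5],[[0,0,0],[0,0,0],0.5],[[0.1,-0.1,0.4],[0,0,0],0.5],[[0.1,-0.1,0.4],[0,0,0],0.5],[[0.1,-0.1,0.4],[0,0,0],0.5]]' 40
python3 plan.py
python3 -m inch '[[[0,0,0],[0,0,0],1],[[0,0,0],[0,0,0],1],[[0,0,0],[0,0,0],1],[[0,0,0],[0,0,0],1]]' 40
python3 -m inch '[[[0,0,0],[0,0,0],1],[[0,0,0],[0,0,0],1],[[0,0,0],[0,0,0],1]]' 100
python3 plan.py
python3 -m inch '[[[0,0,-2],[0,0,0],1],[[0,0,-6],[0,0,0],1],[[0,0,-11],[0,0,0],1],[[0,0,-13],[0,0,0],1],[[0,0,-13],[0,0,0],1]]'
python3 plan.py ".57 -.05 .14 95" ".6295 -.0647 .14 102.8"
```

```text
t: 14.0
tool_pos: [0.4292, -0.1135, -0.0219]
tcp_rot: [-2.331, -2.105, 0.0]
contact_force: [0.4, -0.4, 0.3]
opening: 0.497
now 14.0 [ 0.4292 -0.1135  0.0048] yaw 84.1 tilt 0.04 F [ 0.4 -0.4  0.3] op 0.497 j [-0.55 -0.3  -0.7   1.17  0.    1.12]
t: 14.4
tool_pos: [0.4297, -0.1138, -0.0213]
tcp_rot: [2.332, 2.105, 0.0]
contact_force: [-0.8, 0.4, 2.0]
opening: 0.174
t: 14.7
tool_pos: [0.4299, -0.114, -0.0211]
tcp_rot: [2.331, 2.105, 0.001]
contact_force: [0.1, -0.4, 5.3]
opening: 0.157
now 14.7 [ 0.4299 -0.114   0.0056] yaw 84.1 tilt 0.05 F [ 0.1 -0.4  5.3] op 0.157 j [-0.55 -0.3  -0.7   1.17  0.    1.12]
t: 15.2
tool_pos: [0.4311, -0.1147, 0.1116]
tcp_rot: [2.329, 2.102, 0.002]
contact_force: [0.1, -0.4, -1.8]
opening: 0.154
now 15.2 [ 0.4311 -0.1147  0.1383] yaw 84.1 tilt 0.28 F [ 0.1 -0.4 -1.8] op 0.154 j [-0.55 -0.39 -0.52  1.43  0.    1.12]
.57 -.05 .14 95 -> shift [7.85, 13.16, -0.17] turn z -10.9
.6295 -.0647 .14 102.8 -> shift [-1.98, 5.8, 0.0] turn z -7.8
```

```bash
python3 -m inch '[[[7.8,13.2,-0.2],[0,0,-10.9],1],[[7.8,13.2,-0.2],[0,0,-10.9],1],[[7.8,13.2,-0.2],[0,0,-10.9],1],[[7.8,13.2,-0.2],[0,0,-10.9],1]]'
python3 plan.py ".6259 -.0482 .12 102.8"  ".6259 -.0482 .0946 102.8"
```

```text
t: 15.6
tool_pos: [0.5703, -0.047, 0.1056]
tcp_rot: [-2.115, -2.316, 0.002]
contact_force: [-0.8, -0.7, -1.1]
opening: 0.159
now 15.6 [ 0.5703 -0.047   0.1323] yaw 95.2 tilt 0.33 F [-0.8 -0.7 -1.1] op 0.159 j [-0.31  0.03 -0.16  1.39  0.    1.17]
.6259 -.0482 .12 102.8 -> shift [-0.63, 5.52, 1.23] turn z -7.6
.6259 -.0482 .0946 102.8 -> shift [0.0, 0.0, 2.54] turn z 0.0
```

```bash
python3 -m inch '[[[-0.6,5.5,1.2],[0,0,-7.6],1],[[-0.6,5.5,1.2],[0,0,-7.6],1],[[-0.6,5.5,2.5],[0,0,-7.6],1],[[-0.6,5.5,3.6],[0,0,-7.6],1],[[-0.6,5.5,3.6],[0,0,-7.6],1]]'
python3 -m inch '[[[0,0,0],[0,0,0],1],[[0,0,0],[0,0,0],1]]'
python3 plan.py ".6259 -.0482 .0946 102.8" ".6166 -.0073 .0946 102.8"
python3 - <<'E'
from h import *
c=cam("scene");d=cam("top")
L=np.array([[.6259,-.0482]]);x=np.array([-.2213,.9752])
cv2.imwrite("pics/i1.png",np.hstack([cv2.resize(c["pixels"][200:300,270:370],(400,400),interpolation=2),cv2.resize(d["pixels"][150:250,260:360],(400,400),interpolation=2)]))
s=manip.get_state();M=R.from_rotvec(s["tcp_rot"]).as_matrix();tip=s["tool_pos"]+[0,0,.0267]+M@np.array([.105,0,-.0064]);print(tip,proj(c,tip),proj(d,tip))
E
```

```text
t: 16.1
tool_pos: [0.622, -0.0506, 0.0727]
tcp_rot: [-1.963, -2.45, 0.001]
contact_force: [0.1, 0.2, 0.0]
opening: 0.157
t: 16.3
tool_pos: [0.6242, -0.051, 0.0758]
tcp_rot: [1.963, 2.451, 0.001]
contact_force: [-0.2, 1.2, -0.0]
opening: 0.155
now 16.3 [ 0.6242 -0.051   0.1025] yaw 102.6 tilt 0.11 F [-0.2  1.2 -0. ] op 0.155 j [-0.29  0.2  -0.04  1.34  0.    1.06]
.6259 -.0482 .0946 102.8 -> shift [0.24, 0.23, 0.79] turn z -0.2
.6166 -.0073 .0946 102.8 -> shift [4.19, -0.0, 0.0] turn z 0.0
[0.60142774 0.05151386 0.1086572 ] [[323.84484636 263.64443774]] [[317.06778917 182.8320482 ]]
```

View pics/i1.png

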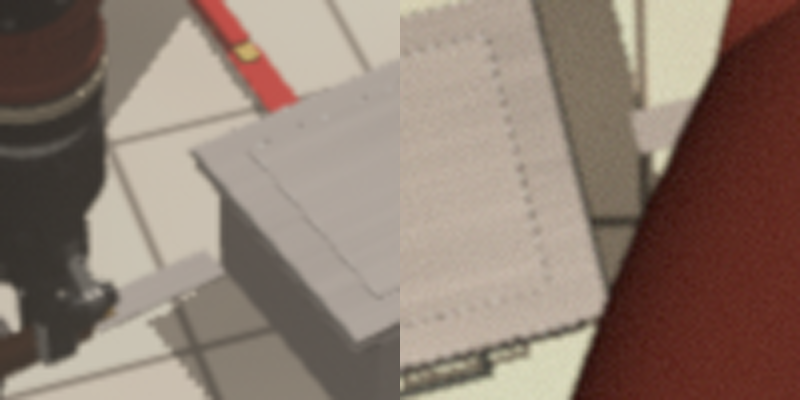

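The blade tip shows at scene px (323.7,265) and top px (319,182.5). The predictions were (323.8,263.6) and (317.1,182.8), so the tip is 0–4 mm short. Lowering to slot height, then inserting.

```bash
python3 -m inch '[[[0.2,0.2,0.7],[0,0,-0.2],1],[[0.2,0.2,0.7],[0,0,-0.2],1],[[0.2,0.2,0.7],[0,0,-0.2],1]]'
python3 -m inch '[[[0,0,0],[0,0,0],1],[[0,0,0],[0,0,0],1]]'
python3 plan.py ".6259 -.0482 .0946 102.8" ".6166 -.0073 .0946 102.8"
```

```text
t: 16.7
tool_pos: [0.6254, -0.0482, 0.0671]
tcp_rot: [-1.958, -2.456, 0.0]
contact_force: [0.8, 0.4, -0.8]
opening: 0.156
t: 16.9
tool_pos: [0.6257, -0.0484, 0.0676]
tcp_rot: [1.959, 2.456, 0.0]
contact_force: [0.7, -0.1, -0.4]
opening: 0.158
now 16.9 [ 0.6257 -0.0484  0.0943] yaw 102.8 tilt 0.01 F [ 0.7 -0.1 -0.4] op 0.158 j [-0.29  0.21 -0.04  1.32  0.    1.06]
.6259 -.0482 .0946 102.8 -> shift [0.01, 0.02, -0.03] turn z 0.0
.6166 -.0073 .0946 102.8 -> shift [4.19, -0.0, 0.0] turn z 0.0
```

```bash
python3 -m inch '[[[0.8,0,0],[0,0,0],1],[[1.6,0,0],[0,0,0],1],[[2.2,0,0],[0,0,0],1],[[2.8,0,0],[0,0,0],1],[[2.8,0,0],[0,0,0],1]]'
python3 -m inch '[[[0.5,0,0],[0,0,0],1],[[1,0,0],[0,0,0],1],[[1.5,0,0],[0,0,0],1],[[1.5,0,0],[0,0,0],1]]'
python3 plan.py ".6166 -.0073 .0946 102.8"
```

```text
t: 17.4
tool_pos: [0.6192, -0.02, 0.0676]
tcp_rot: [-1.958, -2.457, -0.0]
contact_force: [0.9, 0.0, -0.7]
opening: 0.158
t: 17.8
tool_pos: [0.6159, -0.0058, 0.0675]
tcp_rot: [-1.958, -2.456, -0.0]
contact_force: [-0.6, -0.1, 0.3]
opening: 0.16
now 17.8 [ 0.6159 -0.0058  0.0942] yaw 102.9 tilt 0.02 F [-0.6 -0.1  0.3] op 0.160 j [-0.22  0.17 -0.08  1.32  0.    1.12]
.6166 -.0073 .0946 102.8 -> shift [-0.17, 0.03, -0.04] turn z 0.1
```

The blade is in the slot without contact. Now I'll move it along the arc to lift the lid to about upright.

```bash
python3 -m inch '[[[0.04,0,-1.57],[0,0,0],1],[[0.18,0,-2.83],[0,0,0],1],[[0.4,0,-4.08],[0,0,0],1],[[0.7,0,-5.32],[0,0,0],1],[[1.1,0,-6.5],[0,0,0],1]]' 100
python3 -m inch '[[[0.74,0,-1.78],[0,0,0],1],[[1.67,0,-3.44],[0,0,0],1],[[2.76,0,-5],[0,0,0],1],[[4.01,0,-6.44],[0,0,0],1],[[5.4,0,-7.7],[0,0,0],1]]'
python3 plan.py | cut -c1-150
python3 - <<'E'
from h import *
c=cam("scene");cv2.imwrite("pics/l1.png",cv2.resize(c["pixels"][90:330,260:500],(600,600)))
E
```

```text
t: 18.3
tool_pos: [0.6139, 0.0041, 0.1341]
tcp_rot: [1.959, 2.455, 0.0]
contact_force: [0.5, -2.3, -2.1]
opening: 0.16
t: 18.8
tool_pos: [0.6016, 0.0579, 0.2111]
tcp_rot: [1.959, 2.455, 0.001]
contact_force: [0.7, -1.8, -0.4]
opening: 0.158
now 18.8 [0.6016 0.0579 0.2378] yaw 102.8 tilt 0.06 F [ 0.7 -1.8 -0.4] op 0.158 j [-0.12  0.12  0.12  1.58  0.    1.23]
```

View pics/l1.png

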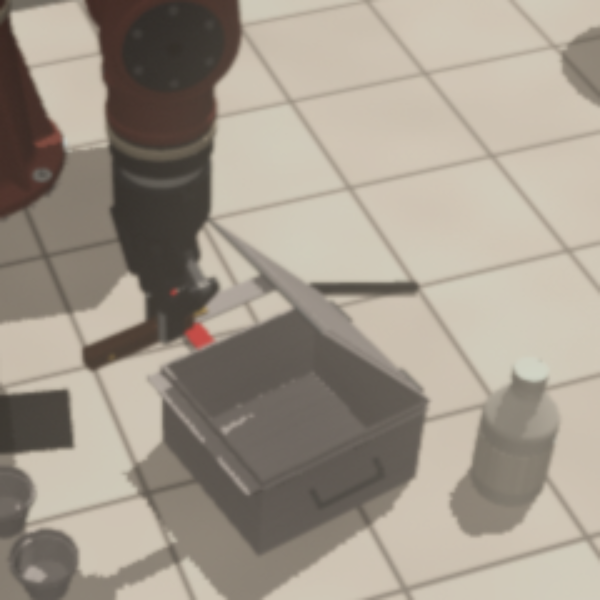

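The lid is about 50° open with the blade under it (crop 260,285). Continuing to upright.

```bash
python3 -m inch '[[[1.52,0,-1.19],[0,0,0],1],[[3.16,0,-2.17],[0,0,0],1],[[4.88,0,-2.97],[0,0,0],1],[[6.68,0,-3.6],[0,0,0],1],[[8.54,0,-4],[0,0,0],1]]'
python3 -m inch '[[[0.94,0,-0.16],[0,0,0],1],[[1.89,0,-0.26],[0,0,0],1],[[2.84,0,-0.3],[0,0,0],1],[[3.16,0,-0.3],[0,0,0],1],[[3.16,0,-0.3],[0,0,0],1]]'
python3 plan.py
python3 -m inch '[[[-3,0,0],[0,0,0],1],[[-7,0,0],[0,0,0],1],[[-11,0,0],[0,0,0],1],[[-11,0,0],[0,0,0],1]]'
python3 plan.py ".6259 -.0482 .25 102.8" ".51 -.1 .2 93"  ".43 -.113 .15 84.1" ".43 -.113 .03 84.1"
```

```text
t: 19.35
tool_pos: [0.5823, 0.1419, 0.2503]
tcp_rot: [1.959, 2.456, 0.001]
contact_force: [0.3, -0.1, 0.9]
opening: 0.159
t: 19.85
tool_pos: [0.5754, 0.1714, 0.2522]
tcp_rot: [-1.958, -2.456, 0.0]
contact_force: [0.2, 0.3, -1.1]
opening: 0.158
now 19.85 [0.5754 0.1714 0.2789] yaw 102.9 tilt 0.03 F [ 0.2  0.3 -1.1] op 0.158 j [0.07 0.12 0.2  1.65 0.   1.42]
t: 20.25
tool_pos: [0.6007, 0.0591, 0.2517]
tcp_rot: [-1.965, -2.451, 0.002]
contact_force: [0.7, 0.8, -1.0]
opening: 0.155
now 20.25 [0.6007 0.0591 0.2784] yaw 102.6 tilt 0.07 F [ 0.7  0.8 -1. ] op 0.155 j [-0.12  0.13  0.22  1.65 -0.    1.23]
.6259 -.0482 .25 102.8 -> shift [-11.02, 0.12, 2.84] turn z -0.2
.51 -.1 .2 93 -> shift [-2.48, -12.45, 5.0] turn z 9.8
.43 -.113 .15 84.1 -> shift [-0.88, -8.06, 5.0] turn z 8.9
.43 -.113 .03 84.1 -> shift [0.0, 0.0, 12.0] turn z 0.0
```

```bash
python3 -m inch '[[[-5,0,1],[0,0,0],1],[[-10,0,3],[0,0,0],1],[[-12,-3,4],[0,0,4],1],[[-13,-8,5],[0,0,8],1],[[-13,-8,5],[0,0,8],1]]'
python3 plan.py ".43 -.113 .15 84.1" ".43 -.113 .05 84.1"
```

```text
t: 20.75
tool_pos: [0.5445, -0.0813, 0.1979]
tcp_rot: [-2.126, -2.301, 0.006]
contact_force: [0.6, 0.7, -0.2]
opening: 0.161
now 20.75 [ 0.5445 -0.0813  0.2246] yaw 94.5 tilt 0.56 F [ 0.6  0.7 -0.2] op 0.161 j [-0.39 -0.03 -0.06  1.56 -0.    1.11]
.43 -.113 .15 84.1 -> shift [-2.26, -11.67, 7.46] turn z 10.4
.43 -.113 .05 84.1 -> shift [0.0, 0.0, 10.0] turn z 0.0
```

```bash
python3 -m inch '[[[-2.2,-11.7,7.5],[0,0,10.4],1],[[-2.2,-11.7,7.5],[0,0,10.4],1],[[-2.2,-11.7,7.5],[0,0,10.4],1],[[-2.2,-11.7,7.5],[0,0,10.4],1],[[-2.2,-11.7,7.5],[0,0,10.4],1]]'
python3 -m inch '[[[0,0,4],[0,0,0],1],[[0,0,8],[0,0,0],1],[[0,0,11],[0,0,0],1],[[0,0,12],[0,0,0],1],[[0,0,12],[0,0,0],1]]'
python3 plan.py ".43 -.113 .0066 84.1"
```

```text
t: 21.25
tool_pos: [0.4361, -0.1125, 0.1275]
tcp_rot: [2.327, 2.11, 0.001]
contact_force: [0.9, -0.7, 0.0]
opening: 0.157
t: 21.75
tool_pos: [0.4368, -0.1123, 0.0076]
tcp_rot: [-2.325, -2.112, -0.0]
contact_force: [0.2, -0.2, 0.4]
opening: 0.157
now 21.75 [ 0.4368 -0.1123  0.0343] yaw 84.5 tilt 0.04 F [ 0.2 -0.2  0.4] op 0.157 j [-0.54 -0.31 -0.65  1.23  0.    1.12]
.43 -.113 .0066 84.1 -> shift [-0.13, -0.67, 2.77] turn z 0.4
```

```bash
python3 -m inch '[[[-0.1,-0.6,1],[0,0,2],1],[[-0.1,-0.6,2],[0,0,2],1],[[-0.1,-0.6,2.5],[0,0,2],1],[[-0.1,-0.6,2.75],[0,0,2],1],[[-0.1,-0.6,2.75],[0,0,2],1]]'
python3 plan.py
python3 -m inch '[[[0,0,0.05],[0,0,0],0.75],[[0,0,0.05],[0,0,0],0.65],[[0,0,0.05],[0,0,0],0.5],[[0,0,0.05],[0,0,0],0.4],[[0,0,0.05],[0,0,0],0]]' 40
python3 -m inch '[[[0,0,-3],[0,0,0],0],[[0,0,-6],[0,0,0],0],[[0,0,-11],[0,0,0],0],[[0,0,-14],[0,0,0],0],[[0,0,-14],[0,0,0],0]]' 
python3 plan.py
```

```text
t: 22.25
tool_pos: [0.4301, -0.113, -0.0201]
tcp_rot: [-2.363, -2.07, -0.0]
contact_force: [0.1, -0.2, 0.3]
opening: 0.159
now 22.25 [ 0.4301 -0.113   0.0066] yaw 82.4 tilt 0.01 F [ 0.1 -0.2  0.3] op 0.159 j [-0.55 -0.3  -0.7   1.18  0.    1.15]
t: 22.75
tool_pos: [0.4303, -0.113, -0.0204]
tcp_rot: [2.363, 2.07, 0.0]
contact_force: [0.4, 0.4, -0.1]
opening: 0.754
t: 23.25
tool_pos: [0.4325, -0.1144, 0.1243]
tcp_rot: [2.358, 2.066, 0.003]
contact_force: [0.1, -0.3, -1.0]
opening: 0.999
now 23.25 [ 0.4325 -0.1144  0.151 ] yaw 82.4 tilt 0.42 F [ 0.1 -0.3 -1. ] op 0.999 j [-0.55 -0.39 -0.5   1.45  0.    1.15]
```

The spatula is back on its pad. Before picking, I'll write a cup finder: a coarse grid over the area, then refinement, for each camera. The grasps showed the robot frame agreeing better with the scene view.

```bash
cat > cups.py <<'E'
from h import *
C=[cam("top"),cam("scene")];E=[emap(c["pixels"]) for c in C]
OUT=np.vstack([circ(.031,.048),circ(.029,.048)])
def find(c,e,thr):
    g=[(samp(e,proj(c,place(OUT,(x,y)))).mean(),x,y) for x in np.arange(.47,.76,.004) for y in np.arange(-.33,.045,.004)]
    g.sort(reverse=True);o=[]
    for s,x,y in g:
        if s<thr or len(o)>=7: break
        if all(np.hypot(x-a,y-b)>.05 for _,a,b in o): o.append((s,x,y))
    return [(f[0],-f[1]) for f in (fit(CUP,(x,y),[c],[e],.004) for _,x,y in o)]
T=find(C[0],E[0],40);S=find(C[1],E[1],40)
for p,s in S:
    m=[(q,t) for q,t in T if np.hypot(*(q-p))<.012]
    print("scene",p.round(4),round(s),"top",m[0][0].round(4) if m else None,round(m[0][1]) if m else "","use",((p*.75+m[0][0]*.25) if m else p-[.001,.0007]).round(4))
E
python3 -m inch '[[[10,8,-5],[0,0,-26],0],[[10,8,-5],[0,0,-26],0],[[10,8,-5],[0,0,-26],0],[[10,8,-5],[0,0,-26],0]]'
python3 cups.py; python3 plan.py
```

```text
t: 23.65
tool_pos: [0.5251, -0.022, 0.1701]
tcp_rot: [1.826, 2.555, 0.002]
contact_force: [-0.2, -0.2, -0.4]
opening: 1.001
scene [ 0.5655 -0.0901] 103 top None  use [ 0.5645 -0.0908]
scene [ 0.5041 -0.0346] 82 top None  use [ 0.5031 -0.0353]
scene [ 0.651  -0.0736] 85 top None  use [ 0.65   -0.0743]
scene [ 0.499  -0.0716] 88 top None  use [ 0.498  -0.0723]
scene [ 0.6934 -0.0962] 69 top None  use [ 0.6924 -0.0969]
scene [ 0.5355 -0.1358] 72 top None  use [ 0.5345 -0.1365]
scene [ 0.6094 -0.2927] 79 top [ 0.6002 -0.2954] 85 use [ 0.6071 -0.2934]
now 23.75 [ 0.5224 -0.0239  0.1953] yaw 108.5 tilt 0.08 F [ 0.  -0.8 -0.1] op 1.003 j [-0.3  -0.13 -0.2   1.5  -0.    0.95]
```

```bash
sed -i 's/place(OUT,(x,y))/place(CUP,(x,y))/; s/>=7/>=14/; s/^for p,s in S:/for p,s in [q for q in S if q[1]>78]:/' cups.py
python3 -m inch '[[[0,0,0],[0,0,-26.5],0],[[0,0,0],[0,0,-26.5],0],[[0,0,0],[0,0,-26.5],0],[[0,0,0],[0,0,-26.5],0]]'
python3 cups.py; python3 plan.py ".565 -.0905 .11 135" ".565 -.0905 .03 135"
```

```text
t: 24.15
tool_pos: [0.5215, -0.0252, 0.1686]
tcp_rot: [-1.203, -2.901, 0.0]
contact_force: [-0.8, -0.1, 0.3]
opening: 1.004
scene [ 0.5663 -0.0906] 102 top None  use [ 0.5653 -0.0913]
scene [ 0.4989 -0.0718] 88 top None  use [ 0.4979 -0.0725]
scene [ 0.4806 -0.0279] 81 top None  use [ 0.4796 -0.0286]
scene [ 0.5663 -0.0905] 102 top None  use [ 0.5653 -0.0912]
scene [ 0.5067 -0.0747] 88 top None  use [ 0.5057 -0.0754]
now 24.25 [ 0.5219 -0.0249  0.1956] yaw 134.6 tilt 0.05 F [-0.6 -0.1  0.1] op 0.992 j [-0.3  -0.14 -0.21  1.5  -0.    0.49]
.565 -.0905 .11 135 -> shift [-7.7, -1.54, 8.56] turn z -0.4
.565 -.0905 .03 135 -> shift [0.0, 0.0, 8.0] turn z 0.0
```

```bash
python3 -m inch '[[[-7.7,-1.5,4],[0,0,-0.4],0],[[-7.7,-1.5,8.5],[0,0,-0.4],0],[[-7.7,-1.5,8.5],[0,0,-0.4],0],[[-7.7,-1.5,8.5],[0,0,-0.4],0]]'
python3 -m inch '[[[0,0,2],[0,0,0],0],[[0,0,4],[0,0,0],0],[[0,0,4],[0,0,0],0]]'
python3 plan.py ".565 -.0905 .03 135"
```

```text
t: 24.65
tool_pos: [0.5641, -0.09, 0.0806]
tcp_rot: [-1.2, -2.897, 0.0]
contact_force: [0.7, 1.1, 0.8]
opening: 1.001
t: 24.95
tool_pos: [0.5648, -0.0886, 0.0433]
tcp_rot: [-1.196, -2.902, -0.0]
contact_force: [0.7, 0.3, -0.3]
opening: 1.0
now 24.95 [ 0.5648 -0.0886  0.07  ] yaw 135.2 tilt 0.16 F [ 0.7  0.3 -0.3] op 1.000 j [-0.38  0.06 -0.25  1.27  0.    0.4 ]
.565 -.0905 .03 135 -> shift [-0.15, -0.13, 4.0] turn z 0.2
```

```bash
python3 -m inch '[[[-0.1,-0.1,1.5],[0,0,0.2],0],[[-0.1,-0.1,3],[0,0,0.2],0],[[-0.1,-0.1,4],[0,0,0.2],0],[[-0.1,-0.1,4],[0,0,0.2],0],[[-0.1,-0.1,4],[0,0,0.2],0]]' 20
python3 plan.py
python3 -m inch '[[[0,0,0],[0,0,0],0.5],[[0,0,0],[0,0,0],0.5],[[0,0,0],[0,0,0],0.5],[[0,0,0],[0,0,0],0.5]]' 20
python3 -m inch '[[[0,0,0],[0,0,0],0.5],[[0,0,0],[0,0,0],0.5]]' 30
python3 plan.py
python3 - <<'E'
from h import *
c=cam("scene");cv2.imwrite("pics/k1.png",cv2.resize(c["pixels"][230:360,150:320],(786,600)))
E
```

```text
t: 25.45
tool_pos: [0.5663, -0.0908, 0.0044]
tcp_rot: [-1.199, -2.904, -0.0]
contact_force: [0.2, 1.3, -0.1]
opening: 1.003
now 25.45 [ 0.5663 -0.0908  0.0311] yaw 135.1 tilt 0.03 F [ 0.2  1.3 -0.1] op 1.003 j [-0.39  0.09 -0.29  1.2   0.    0.4 ]
t: 25.85
tool_pos: [0.5672, -0.0914, 0.0057]
tcp_rot: [1.198, 2.902, -0.0]
contact_force: [-2.2, -0.5, 7.2]
opening: 0.706
t: 26.05
tool_pos: [0.5673, -0.0914, 0.006]
tcp_rot: [1.198, 2.902, -0.0]
contact_force: [-1.6, -0.1, 6.7]
opening: 0.689
now 26.05 [ 0.5673 -0.0914  0.0327] yaw 135.1 tilt 0.12 F [-1.6 -0.1  6.7] op 0.689 j [-0.39  0.09 -0.28  1.2  -0.    0.4 ]
```

View pics/k1.png

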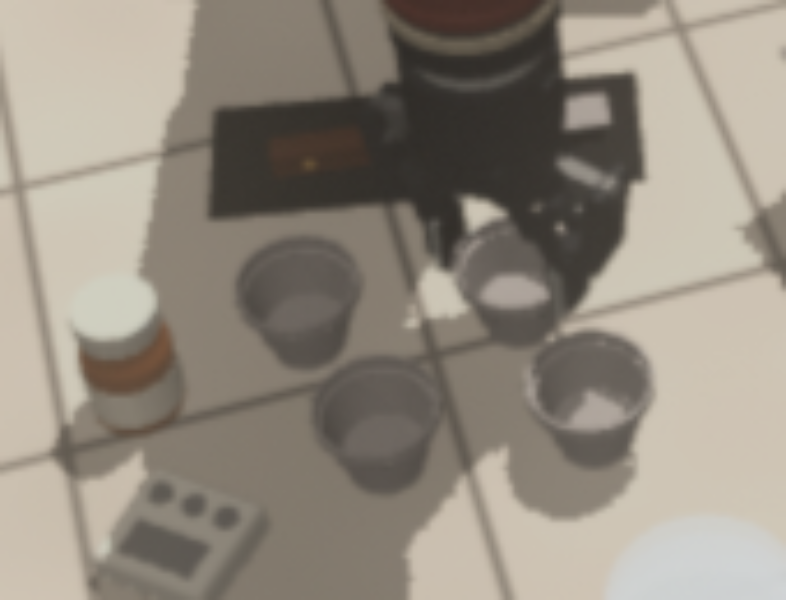

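Cup C, the one nearest the pad, is held by its rim (opening .69, crop 515,285). The other three cups are unmoved. Carrying it to the case.

```bash
python3 -m inch '[[[0,0,-2],[0,0,0],0.5],[[0,0,-6],[0,0,0],0.5],[[0,0,-10],[0,0,0],0.5],[[0,0,-14],[0,0,0],0.5],[[0,0,-16],[0,0,0],0.5]]' 30
python3 plan.py ".57 .05 .19 135" ".573 .188 .19 135" ".573 .188 .08 135"  ".573 .188 .04 135"
```

```text
t: 26.6
tool_pos: [0.5677, -0.0913, 0.1688]
tcp_rot: [1.197, 2.9, 0.0]
contact_force: [0.4, -0.4, 0.4]
opening: 0.691
now 26.6 [ 0.5677 -0.0913  0.1955] yaw 135.1 tilt 0.28 F [ 0.4 -0.4  0.4] op 0.691 j [-0.39  0.02 -0.06  1.49  0.    0.4 ]
.57 .05 .19 135 -> shift [9.81, 10.18, 0.55] turn z 0.1
.573 .188 .19 135 -> shift [9.55, 9.97, 0.0] turn z 0.0
.573 .188 .08 135 -> shift [0.0, 0.0, 11.0] turn z 0.0
.573 .188 .04 135 -> shift [0.0, 0.0, 4.0] turn z 0.0
```

```bash
python3 -m inch '[[[3,3,0],[0,0,0],0.5],[[6,6.2,0],[0,0,0],0.5],[[9.8,10.2,0],[0,0,0],0.5],[[13,13.4,0],[0,0,0],0.5],[[16,16.6,0],[0,0,0],0.5]]'
python3 -m inch '[[[2,2,0],[0,0,0],0.5],[[3.2,3.5,0],[0,0,0],0.5],[[3.2,3.5,0],[0,0,0],0.5],[[3.2,3.5,0],[0,0,0],0.5]]'
python3 plan.py ".573 .188 .07 135"
```

```text
t: 27.1
tool_pos: [0.5698, 0.142, 0.1649]
tcp_rot: [1.198, 2.904, 0.001]
contact_force: [0.7, 0.4, -0.9]
opening: 0.691
t: 27.5
tool_pos: [0.572, 0.187, 0.1645]
tcp_rot: [-1.197, -2.904, 0.0]
contact_force: [0.0, 0.1, -1.8]
opening: 0.691
now 27.5 [0.572  0.187  0.1912] yaw 135.2 tilt 0.01 F [ 0.   0.1 -1.8] op 0.691 j [ 0.1   0.11  0.03  1.49 -0.    0.88]
.573 .188 .07 135 -> shift [-0.0, 0.14, 12.12] turn z 0.2
```

```bash
python3 -m inch '[[[0,0.1,4],[0,0,0],0.5],[[0,0.1,8],[0,0,0],0.5],[[0,0.1,11],[0,0,0],0.5],[[0,0.1,13],[0,0,0],0.5],[[0,0.1,13],[0,0,0],0.5]]'
python3 -m inch '[[[0,0,0.7],[0,0,0],0.5],[[0,0,1.3],[0,0,0],0.5],[[0,0,1.7],[0,0,0],0.5],[[0,0,2],[0,0,0],0.5],[[0,0,2],[0,0,0],0.5]]'
python3 plan.py ".573 .188 .0358 135"
```

```text
t: 28.0
tool_pos: [0.5704, 0.1862, 0.0312]
tcp_rot: [-1.199, -2.899, 0.004]
contact_force: [-0.9, -0.4, -0.8]
opening: 0.691
t: 28.5
tool_pos: [0.5727, 0.1878, 0.0144]
tcp_rot: [-1.198, -2.904, -0.0]
contact_force: [-1.2, -0.2, -1.7]
opening: 0.686
now 28.5 [0.5727 0.1878 0.0411] yaw 135.2 tilt 0.01 F [-1.2 -0.2 -1.7] op 0.686 j [ 0.1   0.17 -0.18  1.22  0.    0.88]
.573 .188 .0358 135 -> shift [-0.0, 0.04, 0.53] turn z 0.2
```

```bash
python3 -m inch '[[[0,0,0.2],[0,0,0],0.5],[[0,0,0.4],[0,0,0],0.5],[[0,0,0.4],[0,0,0],0.5]]'
python3 -m inch '[[[0,0,0.1],[0,0,0],0.5],[[0,0,0.1],[0,0,0],0.5]]'
python3 -m inch '[[[0,0,0.1],[0,0,0],0.5],[[0,0,0.1],[0,0,0],0.5]]'
```

```text
t: 28.8
tool_pos: [0.5726, 0.1878, 0.0103]
tcp_rot: [-1.198, -2.904, 0.0]
contact_force: [-0.7, -0.4, -1.1]
opening: 0.691
t: 29.0
tool_pos: [0.5727, 0.1878, 0.0095]
tcp_rot: [-1.198, -2.904, -0.0]
contact_force: [-0.0, 0.1, -0.8]
opening: 0.693
t: 29.2
tool_pos: [0.573, 0.1876, 0.0091]
tcp_rot: [1.198, 2.903, 0.0]
contact_force: [-1.0, -1.2, 4.1]
opening: 0.69
```

Contact came at the expected floor height. Releasing and backing out.

```bash
python3 -m inch '[[[0,0,-0.1],[0,0,0],0.3],[[0,0,-0.1],[0,0,0],0.2],[[0,0,-0.1],[0,0,0],0.1],[[0,0,-0.1],[0,0,0],0]]'
python3 -m inch '[[[0,0,-2],[0,0,0],0],[[0,0,-5],[0,0,0],0],[[0,0,-10],[0,0,0],0],[[0,0,-15],[0,0,0],0],[[0,0,-15],[0,0,0],0]]'
cat > near.py <<'E'
# local cup fits around expected positions: near.py "x y" ...
import sys
from h import *
C=[cam("top"),cam("scene")];E=[emap(c["pixels"]) for c in C]
for a in sys.argv[1:]:
    p=[float(v) for v in a.split()]
    S,s=fit(CUP,p,C[1:],E[1:],.006);T,t_=fit(CUP,p,C[:1],E[:1],.006)
    print(a,"scene",S.round(4),round(-s),"top",T.round(4),round(-t_))
E
python3 near.py ".650 -.0745" ".656 -.188" ".546 -.1935"
python3 plan.py ".6499 -.0747 .1 135"
```

```text
t: 29.6
tool_pos: [0.5727, 0.1878, 0.0094]
tcp_rot: [-1.198, -2.904, -0.0]
contact_force: [0.1, 0.3, -0.0]
opening: 0.999
t: 30.1
tool_pos: [0.5764, 0.1882, 0.1678]
tcp_rot: [1.195, 2.895, 0.009]
contact_force: [0.5, -0.7, -0.4]
opening: 0.996
.650 -.0745 scene [ 0.6334 -0.0927] 49 top [ 0.6458 -0.0833] 77
.656 -.188 scene [ 0.6316 -0.1736] 90 top [ 0.6297 -0.1769] 116
.546 -.1935 scene [ 0.5467 -0.193 ] 102 top [ 0.5431 -0.1959] 117
now 30.2 [0.5738 0.1879 0.1879] yaw 135.2 tilt 0.18 F [-0.6 -0.1 -1. ] op 1.000 j [0.1  0.11 0.02 1.48 0.   0.88]
.6499 -.0747 .1 135 -> shift [-23.91, -13.25, 8.79] turn z 0.2
```

A cup seems to have been knocked (A and B no longer fit where they were). Searching again with a clear top view.

```bash
python3 cups.py; python3 - <<'E'
from h import *
c=cam("scene");d=cam("top");print(manip.get_state()["t"])
a=c["pixels"];b=d["pixels"]
cv2.imwrite("pics/m1.png",np.hstack([cv2.resize(a[190:370,150:420],(450,300)),cv2.resize(b[130:300,180:500],(350,300))]))
E
```

```text
scene [ 0.5466 -0.1931] 102 top [ 0.5431 -0.1959] 117 use [ 0.5457 -0.1938]
scene [ 0.687  -0.2752] 95 top None  use [ 0.686  -0.2759]
scene [ 0.6315 -0.1735] 90 top [ 0.6297 -0.1769] 116 use [ 0.6311 -0.1744]
scene [ 0.5796 -0.2831] 85 top None  use [ 0.5786 -0.2838]
scene [ 0.4741 -0.1949] 83 top None  use [ 0.4731 -0.1956]
scene [ 0.5954 -0.2079] 82 top None  use [ 0.5944 -0.2086]
scene [ 0.5773 -0.1577] 78 top [ 0.5868 -0.1557] 89 use [ 0.5796 -0.1572]
scene [ 0.6754 -0.1887] 79 top None  use [ 0.6744 -0.1894]
30.4
```

View pics/m1.png

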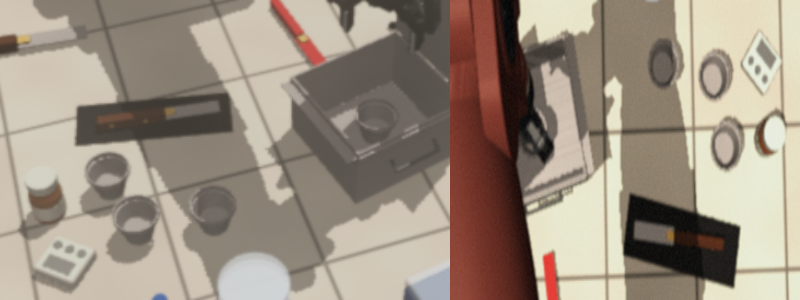

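The picture shows cup C standing in the case (crop 375,118). B has been knocked to about (.631,−.174). A (213,208) and D (107,175) are where they were; A sits in shadow, which is why its fit failed. Picking B next.

```bash
python3 -m inch '[[[-5,-5,0],[0,0,0],0],[[-9,-8.6,0],[0,0,0],0],[[-13,-12,0],[0,0,0],0],[[-16,-12,0],[0,0,0],0],[[-16,-12,0],[0,0,0],0]]' 20
python3 plan.py ".632 -.1752 .11 135" ".632 -.1752 .07 135"
```

```text
t: 30.9
tool_pos: [0.6021, -0.0152, 0.1577]
tcp_rot: [-1.206, -2.9, 0.002]
contact_force: [-0.2, 0.7, -0.7]
opening: 1.002
now 30.9 [ 0.6021 -0.0152  0.1844] yaw 134.9 tilt 0.09 F [-0.2  0.7 -0.7] op 1.002 j [-0.24  0.11  0.02  1.48 -0.    0.55]
.632 -.1752 .11 135 -> shift [-13.45, -9.16, 7.44] turn z -0.1
.632 -.1752 .07 135 -> shift [0.0, 0.0, 4.0] turn z 0.0
```

```bash
python3 -m inch '[[[-4,-3,2],[0,0,0],0],[[-8,-6,4],[0,0,0],0],[[-13.4,-9.2,7],[0,0,0],0],[[-13.4,-9.2,8],[0,0,0],0],[[-13.4,-9.2,8],[0,0,0],0]]' 20
python3 -m inch '[[[0,0,2],[0,0,0],0],[[0,0,3],[0,0,0],0],[[0,0,3],[0,0,0],0]]'
python3 plan.py ".632 -.1752 .0315 135"
```

```text
t: 31.4
tool_pos: [0.6292, -0.1718, 0.0741]
tcp_rot: [-1.201, -2.896, -0.0]
contact_force: [-0.9, 1.1, 0.1]
opening: 1.0
t: 31.7
tool_pos: [0.6302, -0.1683, 0.0474]
tcp_rot: [-1.196, -2.901, -0.001]
contact_force: [-0.2, 0.5, -0.3]
opening: 0.999
now 31.7 [ 0.6302 -0.1683  0.0741] yaw 135.2 tilt 0.22 F [-0.2  0.5 -0.3] op 0.999 j [-0.46  0.3   0.03  1.31  0.    0.32]
.632 -.1752 .0315 135 -> shift [-0.61, -0.37, 4.26] turn z 0.2
```

```bash
python3 -m inch '[[[-0.4,-0.3,0],[0,0,0.2],0],[[-0.4,-0.3,0],[0,0,0.2],0],[[-0.4,-0.3,0],[0,0,0.2],0]]'
python3 plan.py ".632 -.1752 .0315 135"
```

```text
t: 32.0
tool_pos: [0.6329, -0.1751, 0.0505]
tcp_rot: [1.203, 2.901, 0.0]
contact_force: [-0.5, -0.4, 0.0]
opening: 0.994
now 32.0 [ 0.6329 -0.1751  0.0772] yaw 134.9 tilt 0.08 F [-0.5 -0.4  0. ] op 0.994 j [-0.47  0.3   0.04  1.31  0.    0.32]
.632 -.1752 .0315 135 -> shift [0.06, -0.07, 4.57] turn z -0.1
```

```bash
python3 -m inch '[[[0,0,1.5],[0,0,0],0],[[0,0,3],[0,0,0],0],[[0,0,4],[0,0,0],0],[[0,0,4.6],[0,0,0],0],[[0,0,4.6],[0,0,0],0]]' 20
python3 plan.py
python3 -m inch '[[[0,0,0],[0,0,0],0.5],[[0,0,0],[0,0,0],0.5],[[0,0,0],[0,0,0],0.5],[[0,0,0],[0,0,0],0.5]]' 20
python3 -m inch '[[[0,0,0],[0,0,0],0.5],[[0,0,0],[0,0,0],0.5]]' 30
python3 plan.py
python3 -m inch '[[[0,0,-2],[0,0,0],0.5],[[0,0,-6],[0,0,0],0.5],[[0,0,-10],[0,0,0],0.5],[[0,0,-14],[0,0,0],0.5],[[0,0,-17],[0,0,0],0.5]]' 30
python3 plan.py ".573 .1876 .2 135"
```

```text
t: 32.5
tool_pos: [0.6314, -0.1744, 0.0018]
tcp_rot: [-1.203, -2.9, -0.0]
contact_force: [0.7, -0.9, 0.4]
opening: 0.997
now 32.5 [ 0.6314 -0.1744  0.0285] yaw 134.9 tilt 0.14 F [ 0.7 -0.9  0.4] op 0.997 j [-0.47  0.33 -0.01  1.23  0.    0.32]
t: 32.9
tool_pos: [0.633, -0.1752, 0.0046]
tcp_rot: [1.203, 2.9, -0.0]
contact_force: [-2.4, -1.4, 6.0]
opening: 0.701
t: 33.1
tool_pos: [0.6331, -0.1753, 0.0048]
tcp_rot: [1.203, 2.9, -0.0]
contact_force: [-1.3, 0.0, 8.2]
opening: 0.697
now 33.1 [ 0.6331 -0.1753  0.0315] yaw 134.9 tilt 0.10 F [-1.3  0.   8.2] op 0.697 j [-0.47  0.33 -0.01  1.23 -0.    0.32]
t: 33.6
tool_pos: [0.6329, -0.175, 0.1765]
tcp_rot: [1.203, 2.9, 0.0]
contact_force: [1.0, -1.0, -0.6]
opening: 0.692
now 33.6 [ 0.6329 -0.175   0.2032] yaw 135.0 tilt 0.14 F [ 1.  -1.  -0.6] op 0.692 j [-0.47  0.27  0.23  1.53  0.    0.32]
.573 .1876 .2 135 -> shift [29.89, 21.38, 0.32] turn z -0.0
```

```bash
python3 -m inch '[[[3,2.2,0],[0,0,0],0.5],[[6.5,4.6,0],[0,0,0],0.5],[[10,7.2,0],[0,0,0],0.5],[[13.5,9.7,0],[0,0,0],0.5],[[17,12.2,0],[0,0,0],0.5]]'
python3 -m inch '[[[4,2.8,0],[0,0,0],0.5],[[8,5.7,0],[0,0,0],0.5],[[11,7.9,0],[0,0,0],0.5],[[12.9,9.2,0],[0,0,0],0.5],[[12.9,9.2,0],[0,0,0],0.5]]'
python3 -m inch '[[[0,0,3],[0,0,0],0.5],[[0,0,6],[0,0,0],0.5],[[0,0,8],[0,0,0],0.5],[[0,0,8],[0,0,0],0.5]]'
python3 plan.py ".573 .1876 .08 135"
```

```text
t: 34.1
tool_pos: [0.5981, 0.0333, 0.1735]
tcp_rot: [1.204, 2.902, 0.0]
contact_force: [1.0, -0.3, -1.7]
opening: 0.692
t: 34.6
tool_pos: [0.5717, 0.1909, 0.1735]
tcp_rot: [-1.198, -2.904, -0.001]
contact_force: [-0.0, -0.5, -0.7]
opening: 0.693
t: 35.0
tool_pos: [0.5705, 0.187, 0.09]
tcp_rot: [-1.203, -2.897, 0.004]
contact_force: [-0.8, 0.7, -1.4]
opening: 0.688
now 35.0 [0.5705 0.187  0.1167] yaw 134.9 tilt 0.31 F [-0.8  0.7 -1.4] op 0.688 j [ 0.1   0.12 -0.09  1.36 -0.    0.89]
.573 .1876 .08 135 -> shift [-0.13, 0.22, 3.67] turn z -0.1
```

```bash
python3 -m inch '[[[0,0.1,1],[0,0,0],0.5],[[0,0.1,2],[0,0,0],0.5],[[0,0.1,2],[0,0,0],0.5],[[0,0.1,2],[0,0,0],0.5]]'
python3 plan.py ".573 .1876 .053 135"
```

```text
t: 35.4
tool_pos: [0.5735, 0.1886, 0.0738]
tcp_rot: [1.204, 2.902, 0.0]
contact_force: [0.0, 0.2, -0.3]
opening: 0.69
now 35.4 [0.5735 0.1886 0.1005] yaw 134.9 tilt 0.02 F [ 0.   0.2 -0.3] op 0.690 j [ 0.1   0.13 -0.11  1.33  0.    0.89]
.573 .1876 .053 135 -> shift [-0.04, -0.1, 4.75] turn z -0.1
```

```bash
python3 -m inch '[[[0,-0.1,1],[0,0,0],0.5],[[0,-0.1,2],[0,0,0],0.5],[[0,-0.1,3],[0,0,0],0.5],[[0,-0.1,4],[0,0,0],0.5],[[0,-0.1,4.4],[0,0,0],0.5]]'
python3 -m inch '[[[0,0,0.2],[0,0,0],0.5],[[0,0,0.3],[0,0,0],0.5],[[0,0,0.3],[0,0,0],0.5]]'
python3 plan.py ".573 .1876 .0495 135"
```

```text
t: 35.9
tool_pos: [0.5716, 0.1878, 0.0276]
tcp_rot: [-1.203, -2.9, 0.001]
contact_force: [0.1, 0.1, -0.6]
opening: 0.694
t: 36.2
tool_pos: [0.5728, 0.188, 0.0268]
tcp_rot: [1.203, 2.902, 0.0]
contact_force: [0.5, -0.4, -1.1]
opening: 0.697
now 36.2 [0.5728 0.188  0.0535] yaw 134.9 tilt 0.02 F [ 0.5 -0.4 -1.1] op 0.697 j [ 0.1   0.16 -0.17  1.24  0.    0.89]
.573 .1876 .0495 135 -> shift [-0.04, -0.01, 0.4] turn z -0.1
```

```bash
python3 -m inch '[[[0,0,0.15],[0,0,0],0.5],[[0,0,0.3],[0,0,0],0.5],[[0,0,0.3],[0,0,0],0.5]]'
python3 -m inch '[[[0,0,0.1],[0,0,0],0.5],[[0,0,0.1],[0,0,0],0.5]]'
python3 -m inch '[[[0,0,0.1],[0,0,0],0.5],[[0,0,0.1],[0,0,0],0.5]]'
```

```text
t: 36.5
tool_pos: [0.5725, 0.1879, 0.0234]
tcp_rot: [-1.204, -2.902, -0.0]
contact_force: [0.4, -0.4, -0.7]
opening: 0.694
t: 36.7
tool_pos: [0.5729, 0.188, 0.0229]
tcp_rot: [1.203, 2.901, 0.001]
contact_force: [-1.4, -0.4, 1.9]
opening: 0.695
t: 36.9
tool_pos: [0.5732, 0.1879, 0.0228]
tcp_rot: [1.203, 2.901, 0.001]
contact_force: [-1.9, -1.8, 9.0]
opening: 0.69
```

Contact at 49.6 mm is the predicted nesting height. Releasing and moving toward A.

```bash
python3 -m inch '[[[0,0,-0.1],[0,0,0],0.3],[[0,0,-0.1],[0,0,0],0.2],[[0,0,-0.1],[0,0,0],0.1],[[0,0,-0.1],[0,0,0],0]]'
python3 -m inch '[[[0,0,-2],[0,0,0],0],[[0,0,-5],[0,0,0],0],[[0,0,-9],[0,0,0],0],[[0,0,-13],[0,0,0],0],[[0,0,-13],[0,0,0],0]]'
python3 -m inch '[[[-4,-3,0],[0,0,0],0],[[-7,-6,0],[0,0,0],0],[[-10,-9,0],[0,0,0],0],[[-10,-9,0],[0,0,0],0]]' 20
python3 near.py ".650 -.0745" ".546 -.1935"
python3 plan.py ".6506 -.0757 .11 135"
```

```text
t: 37.3
tool_pos: [0.5725, 0.188, 0.0223]
tcp_rot: [-1.203, -2.902, 0.0]
contact_force: [-0.0, -0.1, 0.6]
opening: 1.002
t: 37.8
tool_pos: [0.5757, 0.1883, 0.159]
tcp_rot: [1.2, 2.895, 0.007]
contact_force: [0.7, -1.4, 0.0]
opening: 1.002
t: 38.2
tool_pos: [0.5797, 0.0492, 0.152]
tcp_rot: [1.21, 2.899, -0.002]
contact_force: [0.3, 0.8, -0.2]
opening: 1.001
.650 -.0745 scene [ 0.6531 -0.0729] 62 top [ 0.6458 -0.072 ] 83
.546 -.1935 scene [ 0.5496 -0.1933] 63 top [ 0.5399 -0.1926] 82
now 38.3 [0.5795 0.0528 0.1788] yaw 134.8 tilt 0.03 F [0.2 0.  0.8] op 1.000 j [-0.13  0.05 -0.06  1.47  0.    0.65]
.6506 -.0757 .11 135 -> shift [-14.13, -4.02, 6.88] turn z -0.2
```

```bash
python3 -m inch '[[[-4,-1.2,2],[0,0,0],0],[[-8,-2.4,4],[0,0,0],0],[[-12,-3.4,6],[0,0,0],0],[[-14,-4,7],[0,0,0],0],[[-14,-4,8],[0,0,0],0]]' 20
python3 -m inch '[[[0,0,1],[0,0,0],0],[[0,0,2],[0,0,0],0],[[0,0,2],[0,0,0],0],[[0,0,2],[0,0,0],0]]'
python3 near.py ".650 -.0745"
python3 plan.py ".6506 -.0757 .0315 135"
```

```text
t: 38.8
tool_pos: [0.6508, -0.0748, 0.0708]
tcp_rot: [-1.205, -2.9, 0.0]
contact_force: [0.0, -0.2, -0.5]
opening: 1.0
t: 39.2
tool_pos: [0.65, -0.0727, 0.0527]
tcp_rot: [1.202, 2.903, 0.0]
contact_force: [-0.5, -0.1, -0.0]
opening: 1.002
.650 -.0745 scene [ 0.6513 -0.072 ] 101 top [ 0.7342 -0.045 ] 73
now 39.3 [ 0.6505 -0.0734  0.0801] yaw 135.0 tilt 0.07 F [-0.6 -0.5 -0.1] op 0.999 j [-0.31  0.29  0.03  1.31  0.    0.47]
.6506 -.0757 .0315 135 -> shift [-0.17, -0.16, 4.86] turn z -0.0
```

```bash
python3 -m inch '[[[-0.15,0,1.5],[0,0,0],0],[[-0.15,0,3],[0,0,0],0],[[-0.15,0,4],[0,0,0],0],[[-0.15,0,4.75],[0,0,0],0],[[-0.15,0,4.75],[0,0,0],0]]' 20
python3 plan.py
python3 -m inch '[[[0,0,0],[0,0,0],0.5],[[0,0,0],[0,0,0],0.5],[[0,0,0],[0,0,0],0.5],[[0,0,0],[0,0,0],0.5]]' 20
python3 -m inch '[[[0,0,0],[0,0,0],0.5],[[0,0,0],[0,0,0],0.5]]' 30
python3 plan.py
python3 -m inch '[[[0,0,-2],[0,0,0],0.5],[[0,0,-6],[0,0,0],0.5],[[0,0,-10],[0,0,0],0.5],[[0,0,-14],[0,0,0],0.5],[[0,0,-17],[0,0,0],0.5]]' 30
python3 plan.py ".573 .1878 .2 135"
```

```text
t: 39.8
tool_pos: [0.65, -0.0745, 0.003]
tcp_rot: [-1.203, -2.899, 0.0]
contact_force: [-0.2, 0.4, 0.8]
opening: 1.003
now 39.8 [ 0.65   -0.0745  0.0297] yaw 134.9 tilt 0.15 F [-0.2  0.4  0.8] op 1.003 j [-0.31  0.33 -0.02  1.23  0.    0.47]
t: 40.2
tool_pos: [0.6519, -0.0751, 0.006]
tcp_rot: [1.203, 2.901, 0.0]
contact_force: [-1.1, -0.1, 4.2]
opening: 0.685
t: 40.4
tool_pos: [0.6519, -0.0752, 0.0061]
tcp_rot: [1.203, 2.9, 0.0]
contact_force: [-1.3, -1.1, 6.1]
opening: 0.68
now 40.4 [ 0.6519 -0.0752  0.0328] yaw 134.9 tilt 0.10 F [-1.3 -1.1  6.1] op 0.680 j [-0.31  0.33 -0.01  1.23 -0.    0.47]
t: 40.9
tool_pos: [0.6517, -0.0749, 0.1779]
tcp_rot: [1.203, 2.9, 0.001]
contact_force: [0.3, -0.2, -0.3]
opening: 0.68
now 40.9 [ 0.6517 -0.0749  0.2046] yaw 135.0 tilt 0.13 F [ 0.3 -0.2 -0.3] op 0.680 j [-0.31  0.27  0.23  1.53  0.    0.47]
.573 .1878 .2 135 -> shift [24.15, 12.99, 0.46] turn z -0.0
```

```bash
python3 -m inch '[[[3,1.6,0],[0,0,0],0.5],[[6.5,3.5,0],[0,0,0],0.5],[[10,5.4,0],[0,0,0],0.5],[[13,7,0],[0,0,0],0.5],[[16,8.6,0],[0,0,0],0.5]]'
python3 -m inch '[[[3,1.6,0],[0,0,0],0.5],[[6,3.2,0],[0,0,0],0.5],[[8.1,4.4,0],[0,0,0],0.5],[[8.1,4.4,0],[0,0,0],0.5],[[8.1,4.4,0],[0,0,0],0.5]]'
python3 -m inch '[[[0,0,3],[0,0,0],0.5],[[0,0,6],[0,0,0],0.5],[[0,0,8],[0,0,0],0.5],[[0,0,8],[0,0,0],0.5],[[0,0,8],[0,0,0],0.5]]'
python3 plan.py ".573 .1878 .07 135"
```

```text
t: 41.4
tool_pos: [0.5984, 0.1007, 0.175]
tcp_rot: [1.203, 2.902, 0.0]
contact_force: [-0.4, 0.3, -0.8]
opening: 0.679
t: 41.9
tool_pos: [0.5729, 0.1878, 0.175]
tcp_rot: [1.202, 2.903, -0.0]
contact_force: [0.3, -0.2, -0.0]
opening: 0.676
t: 42.4
tool_pos: [0.5732, 0.1868, 0.0955]
tcp_rot: [-1.205, -2.901, 0.0]
contact_force: [0.6, 0.7, 0.0]
opening: 0.68
now 42.4 [0.5732 0.1868 0.1222] yaw 134.9 tilt 0.01 F [0.6 0.7 0. ] op 0.680 j [ 0.1   0.12 -0.08  1.37 -0.    0.89]
.573 .1878 .07 135 -> shift [0.09, 0.06, 5.22] turn z -0.1
```

```bash
python3 -m inch '[[[0.05,0.05,1.2],[0,0,0],0.5],[[0.05,0.05,2.4],[0,0,0],0.5],[[0.05,0.05,3.6],[0,0,0],0.5],[[0.05,0.05,4.6],[0,0,0],0.5],[[0.05,0.05,5],[0,0,0],0.5]]'
python3 -m inch '[[[0,0,0.1],[0,0,0],0.5],[[0,0,0.2],[0,0,0],0.5],[[0,0,0.2],[0,0,0],0.5]]'
python3 plan.py ".573 .1878 .0658 135"
```

```text
t: 42.9
tool_pos: [0.572, 0.1882, 0.0432]
tcp_rot: [-1.203, -2.9, 0.001]
contact_force: [-0.5, -0.7, -1.0]
opening: 0.675
t: 43.2
tool_pos: [0.5733, 0.1884, 0.0434]
tcp_rot: [1.203, 2.901, 0.001]
contact_force: [1.0, 0.4, 0.1]
opening: 0.673
now 43.2 [0.5733 0.1884 0.0701] yaw 134.9 tilt 0.04 F [1.  0.4 0.1] op 0.673 j [ 0.1   0.15 -0.15  1.27  0.    0.89]
.573 .1878 .0658 135 -> shift [-0.02, -0.06, 0.43] turn z -0.1
```

```bash
python3 -m inch '[[[0,0,0.15],[0,0,0],0.5],[[0,0,0.3],[0,0,0],0.5],[[0,0,0.3],[0,0,0],0.5]]'
python3 -m inch '[[[0,0,0.1],[0,0,0],0.5],[[0,0,0.1],[0,0,0],0.5]]'
python3 -m inch '[[[0,0,0.1],[0,0,0],0.5],[[0,0,0.1],[0,0,0],0.5]]'
```

```text
t: 43.5
tool_pos: [0.5729, 0.1883, 0.0399]
tcp_rot: [-1.204, -2.902, -0.0]
contact_force: [-0.1, 0.5, -0.6]
opening: 0.678
t: 43.7
tool_pos: [0.5732, 0.1883, 0.0392]
tcp_rot: [1.203, 2.902, 0.0]
contact_force: [0.5, -0.1, 0.9]
opening: 0.677
t: 43.9
tool_pos: [0.5737, 0.1884, 0.039]
tcp_rot: [1.203, 2.901, 0.001]
contact_force: [-0.1, 0.1, 5.3]
opening: 0.675
```

Nested at 65.7 mm, against 65.8 predicted. Now D.

```bash
python3 -m inch '[[[0,0,-0.1],[0,0,0],0.3],[[0,0,-0.1],[0,0,0],0.2],[[0,0,-0.1],[0,0,0],0.1],[[0,0,-0.1],[0,0,0],0]]'
python3 -m inch '[[[0,0,-2],[0,0,0],0],[[0,0,-5],[0,0,0],0],[[0,0,-9],[0,0,0],0],[[0,0,-11],[0,0,0],0],[[0,0,-11],[0,0,0],0]]'
python3 near.py ".546 -.1935" 
python3 -m inch '[[[-4,-4,0],[0,0,0],0],[[-8,-8,0],[0,0,0],0],[[-12,-12,0],[0,0,0],0],[[-15,-16,0],[0,0,0],0],[[-15,-16,0],[0,0,0],0]]' 20
python3 near.py ".546 -.1935"
python3 plan.py ".548 -.1943 .11 135"
```

```text
t: 44.3
tool_pos: [0.5728, 0.1883, 0.0388]
tcp_rot: [-1.204, -2.902, 0.0]
contact_force: [0.2, -0.3, -0.5]
opening: 0.999
t: 44.8
tool_pos: [0.575, 0.1885, 0.1529]
tcp_rot: [1.202, 2.897, 0.004]
contact_force: [1.2, 0.3, 0.6]
opening: 1.001
.546 -.1935 scene [ 0.5466 -0.1932] 101 top [ 0.5431 -0.1958] 117
t: 45.4
tool_pos: [0.5642, -0.0345, 0.1469]
tcp_rot: [-1.207, -2.898, 0.002]
contact_force: [0.7, 0.3, 1.1]
opening: 0.999
.546 -.1935 scene [ 0.5499 -0.193 ] 48 top [ 0.5408 -0.1956] 56
now 45.5 [ 0.5645 -0.0334  0.1737] yaw 134.7 tilt 0.15 F [-0.2  0.6  0.4] op 1.002 j [-0.29 -0.   -0.12  1.46 -0.    0.5 ]
.548 -.1943 .11 135 -> shift [-10.27, -12.49, 6.37] turn z -0.3
```

```bash
python3 -m inch '[[[-3,-3.5,2],[0,0,0],0],[[-6,-7,4],[0,0,0],0],[[-9,-11,6],[0,0,0],0],[[-10.2,-12.5,7.5],[0,0,-0.3],0],[[-10.2,-12.5,8],[0,0,-0.3],0]]' 20
python3 -m inch '[[[0,0,1],[0,0,0],0],[[0,0,1.5],[0,0,0],0],[[0,0,1.5],[0,0,0],0],[[0,0,1.5],[0,0,0],0]]'
python3 near.py ".546 -.1935"
python3 plan.py ".548 -.1943 .0315 135"
```

```text
t: 46.0
tool_pos: [0.5474, -0.1922, 0.0654]
tcp_rot: [-1.198, -2.899, -0.001]
contact_force: [-0.2, 1.0, -0.9]
opening: 1.0
t: 46.4
tool_pos: [0.5497, -0.1905, 0.0543]
tcp_rot: [1.194, 2.905, 0.0]
contact_force: [0.1, -0.1, 0.9]
opening: 1.001
.546 -.1935 scene [ 0.5454 -0.1898] 91 top [ 0.5416 -0.1915] 94
now 46.5 [ 0.5498 -0.191   0.0814] yaw 135.3 tilt 0.06 F [-0.3  0.7 -0.2] op 0.998 j [-0.56  0.08 -0.21  1.29  0.    0.22]
.548 -.1943 .0315 135 -> shift [-0.1, -0.37, 4.99] turn z 0.3
```

```bash
python3 -m inch '[[[-0.1,-0.3,0.5],[0,0,0.3],0],[[-0.1,-0.3,2],[0,0,0.3],0],[[-0.1,-0.3,3.5],[0,0,0.3],0],[[-0.1,-0.3,4.9],[0,0,0.3],0],[[-0.1,-0.3,4.9],[0,0,0.3],0]]' 20
python3 plan.py
python3 -m inch '[[[0,0,0],[0,0,0],0.5],[[0,0,0],[0,0,0],0.5],[[0,0,0],[0,0,0],0.5],[[0,0,0],[0,0,0],0.5]]' 20
python3 -m inch '[[[0,0,0],[0,0,0],0.5],[[0,0,0],[0,0,0],0.5]]' 30
python3 plan.py
python3 -m inch '[[[0,0,-2],[0,0,0],0.5],[[0,0,-6],[0,0,0],0.5],[[0,0,-10],[0,0,0],0.5],[[0,0,-14],[0,0,0],0.5],[[0,0,-17],[0,0,0],0.5]]' 30
python3 plan.py ".573 .1878 .2 135"
```

```text
t: 47.0
tool_pos: [0.5458, -0.193, 0.0015]
tcp_rot: [-1.202, -2.897, -0.001]
contact_force: [-0.4, 0.3, 0.4]
opening: 1.003
now 47.0 [ 0.5458 -0.193   0.0282] yaw 134.9 tilt 0.28 F [-0.4  0.3  0.4] op 1.003 j [-0.57  0.11 -0.26  1.2   0.    0.22]
t: 47.4
tool_pos: [0.5484, -0.1947, 0.0059]
tcp_rot: [1.203, 2.901, -0.001]
contact_force: [-1.0, -0.1, 5.1]
opening: 0.695
t: 47.6
tool_pos: [0.5485, -0.1948, 0.0061]
tcp_rot: [1.203, 2.9, -0.001]
contact_force: [-1.8, -1.1, 6.7]
opening: 0.689
now 47.6 [ 0.5485 -0.1948  0.0328] yaw 134.9 tilt 0.10 F [-1.8 -1.1  6.7] op 0.689 j [-0.57  0.11 -0.26  1.2  -0.    0.22]
t: 48.1
tool_pos: [0.5484, -0.1944, 0.1779]
tcp_rot: [1.203, 2.9, -0.0]
contact_force: [0.6, -0.3, -0.2]
opening: 0.686
now 48.1 [ 0.5484 -0.1944  0.2046] yaw 135.0 tilt 0.13 F [ 0.6 -0.3 -0.2] op 0.686 j [-0.57  0.04 -0.02  1.51  0.    0.22]
.573 .1878 .2 135 -> shift [25.3, 28.74, 0.46] turn z -0.0
```

```bash
python3 -m inch '[[[3,3.4,0],[0,0,0],0.5],[[6,6.8,0],[0,0,0],0.5],[[9,10.2,0],[0,0,0],0.5],[[12,13.6,0],[0,0,0],0.5],[[15,17,0],[0,0,0],0.5]]'
python3 -m inch '[[[3,3.4,0],[0,0,0],0.5],[[6,6.8,0],[0,0,0],0.5],[[9,10.2,0],[0,0,0],0.5],[[10.3,11.7,0],[0,0,0],0.5],[[10.3,11.7,0],[0,0,0],0.5]]'
python3 -m inch '[[[0,0,2],[0,0,0],0.5],[[0,0,4],[0,0,0],0.5],[[0,0,6],[0,0,0],0.5],[[0,0,6.5],[0,0,0],0.5],[[0,0,6.5],[0,0,0],0.5]]'
python3 plan.py ".573 .1878 .085 135"
```

```text
t: 48.6
tool_pos: [0.5621, 0.0339, 0.1751]
tcp_rot: [1.204, 2.902, 0.001]
contact_force: [0.4, -1.0, -1.4]
opening: 0.689
t: 49.1
tool_pos: [0.5718, 0.1905, 0.1747]
tcp_rot: [-1.198, -2.904, -0.001]
contact_force: [0.6, -0.1, -1.6]
opening: 0.685
t: 49.6
tool_pos: [0.5717, 0.1869, 0.1094]
tcp_rot: [-1.204, -2.9, 0.001]
contact_force: [-0.1, -0.4, -1.4]
opening: 0.685
now 49.6 [0.5717 0.1869 0.1361] yaw 134.9 tilt 0.09 F [-0.1 -0.4 -1.4] op 0.685 j [ 0.1   0.11 -0.06  1.39  0.    0.89]
.573 .1878 .085 135 -> shift [-0.03, 0.15, 5.11] turn z -0.1
```

```bash
python3 -m inch '[[[0,0.05,1],[0,0,0],0.5],[[0,0.1,2],[0,0,0],0.5],[[0,0.1,3.2],[0,0,0],0.5],[[0,0.1,4.4],[0,0,0],0.5],[[0,0.1,4.9],[0,0,0],0.5]]'
python3 -m inch '[[[0,0,0.1],[0,0,0],0.5],[[0,0,0.2],[0,0,0],0.5],[[0,0,0.2],[0,0,0],0.5]]'
python3 plan.py ".573 .1878 .0808 135"
```

```text
t: 50.1
tool_pos: [0.572, 0.1882, 0.0589]
tcp_rot: [-1.203, -2.9, 0.002]
contact_force: [-0.7, 0.7, -1.6]
opening: 0.689
t: 50.4
tool_pos: [0.5733, 0.1884, 0.0594]
tcp_rot: [1.203, 2.901, 0.001]
contact_force: [0.1, -0.1, 0.2]
opening: 0.688
now 50.4 [0.5733 0.1884 0.0861] yaw 135.0 tilt 0.04 F [ 0.1 -0.1  0.2] op 0.688 j [ 0.1   0.14 -0.13  1.3   0.    0.89]
.573 .1878 .0808 135 -> shift [-0.02, -0.06, 0.53] turn z -0.0
```

```bash
python3 -m inch '[[[0,0,0.2],[0,0,0],0.5],[[0,0,0.4],[0,0,0],0.5],[[0,0,0.4],[0,0,0],0.5]]'
python3 -m inch '[[[0,0,0.1],[0,0,0],0.5],[[0,0,0.1],[0,0,0],0.5]]'
python3 -m inch '[[[0,0,0.1],[0,0,0],0.5],[[0,0,0.1],[0,0,0],0.5]]'
```

```text
t: 50.7
tool_pos: [0.5729, 0.1883, 0.0548]
tcp_rot: [-1.204, -2.902, 0.0]
contact_force: [-0.6, 0.2, -0.7]
opening: 0.686
t: 50.9
tool_pos: [0.5732, 0.1883, 0.0543]
tcp_rot: [1.203, 2.901, 0.0]
contact_force: [0.3, -0.1, -0.0]
opening: 0.686
t: 51.1
tool_pos: [0.5738, 0.1884, 0.054]
tcp_rot: [1.203, 2.9, 0.002]
contact_force: [-0.9, -0.4, 5.3]
opening: 0.69
```

The last cup seated at 80.7 mm (80.8 predicted), so the stack of four is complete. Releasing, then going up and over the lid to its back side with the fingers shut.

```bash
python3 -m inch '[[[0,0,-0.1],[0,0,0],0.3],[[0,0,-0.1],[0,0,0],0.2],[[0,0,-0.1],[0,0,0],0.1],[[0,0,-0.1],[0,0,0],0]]'
python3 -m inch '[[[0,0,-2],[0,0,0],0],[[0,0,-5],[0,0,0],0],[[0,0,-9],[0,0,0],0],[[0,0,-13],[0,0,0],0],[[0,0,-17],[0,0,0],0]]'
python3 -m inch '[[[0,0,-4],[0,0,8],1],[[0,0,-8],[0,0,16],1],[[0,0,-11],[0,0,24],1],[[0,0,-11],[0,0,32],1],[[0,0,-11],[0,0,32],1]]' 40
python3 plan.py ".54 .325 .36 102.8" ".54 .325 .28 102.8"
python3 - <<'E'
from h import *
c=cam("scene");d=cam("top")
cv2.imwrite("pics/n1.png",np.hstack([cv2.resize(c["pixels"][140:330,260:480],(463,400)),cv2.resize(d["pixels"][120:280,180:310],(325,400))]))
E
```

```text
t: 51.5
tool_pos: [0.5728, 0.1883, 0.0538]
tcp_rot: [-1.203, -2.902, 0.0]
contact_force: [-0.8, 0.0, 0.3]
opening: 1.002
t: 52.0
tool_pos: [0.5727, 0.1883, 0.2255]
tcp_rot: [-1.203, -2.902, -0.0]
contact_force: [1.4, 0.1, -0.6]
opening: 0.998
t: 52.5
tool_pos: [0.5735, 0.1883, 0.3349]
tcp_rot: [1.959, 2.455, 0.002]
contact_force: [-0.2, 0.5, -0.4]
opening: 0.144
now 52.5 [0.5735 0.1883 0.3616] yaw 102.8 tilt 0.10 F [-0.2  0.5 -0.4] op 0.144 j [0.1  0.2  0.44 1.81 0.   1.45]
.54 .325 .36 102.8 -> shift [14.07, -0.23, 0.16] turn z 0.0
.54 .325 .28 102.8 -> shift [0.0, 0.0, 8.0] turn z 0.0
```

View pics/n1.png

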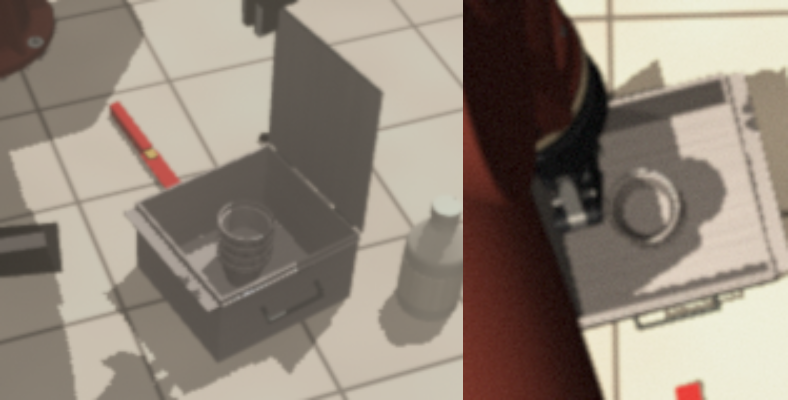

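The picture shows four cups nested in one upright stack (crop 245,240) and the lid about upright. Now over the lid to its back.

```bash
python3 -m inch '[[[4,0,0],[0,0,0],1],[[8,0,0],[0,0,0],1],[[12,0,0],[0,0,0],1],[[14,-0.2,0],[0,0,0],1],[[14,-0.2,0],[0,0,0],1]]'
python3 -m inch '[[[0,0,3],[0,0,0],1],[[0,0,6],[0,0,0],1],[[0,0,8],[0,0,0],1],[[0,0,8],[0,0,0],1]]'
python3 - <<'E'
from h import *
s=manip.get_state();p=s["tool_pos"]+[0,0,.0267];h=np.array([.553,.277]);x=np.array([-.2213,.9752])
a=(p[:2]-h)@x;print(s["t"],"rel hinge x %.4f z %.4f"%(a,p[2]-.105),s["contact_force"].round(1))
r=.175
for th in range(100,-1,-6):
    t_=np.radians(th);X=-r*np.cos(t_)+.003*np.sin(t_)+.011;Z=r*np.sin(t_)+.003*np.cos(t_)
    print(th,round((X-a)*100,2),round(-(Z-(p[2]-.105))*100,2))
E
```

```text
t: 53.1
tool_pos: [0.5381, 0.3267, 0.3327]
tcp_rot: [-1.947, -2.463, 0.002]
contact_force: [0.5, -0.5, -0.5]
opening: -0.001
t: 53.5
tool_pos: [0.5382, 0.3229, 0.2499]
tcp_rot: [-1.953, -2.457, 0.008]
contact_force: [-0.4, -0.1, -0.4]
opening: 0.004
53.5 rel hinge x 0.0480 z 0.1716 [-0.4 -0.1 -0.4]
100 -0.37 -0.02
94 -2.18 -0.28
88 -4.01 -0.34
82 -5.84 -0.21
76 -7.64 0.11
70 -9.4 0.61
64 -11.1 1.3
58 -12.72 2.16
52 -14.24 3.19
46 -15.64 4.36
40 -16.91 5.68
34 -18.04 7.13
28 -19.01 8.68
22 -19.81 10.33
16 -20.44 12.05
10 -20.88 13.83
4 -21.14 15.64
```

```bash
python3 -m inch '[[[-1.2,0,0],[0,0,0],1],[[-2.4,0,-0.2],[0,0,0],1],[[-4,0,-0.3],[0,0,0],1],[[-5.8,0,-0.2],[0,0,0],1],[[-7.6,0,0.1],[0,0,0],1]]'
python3 -m inch '[[[-1.8,0,0.5],[0,0,0],1],[[-3.5,0,1.2],[0,0,0],1],[[-5.1,0,2.1],[0,0,0],1],[[-6.6,0,3.1],[0,0,0],1],[[-8,0,4.3],[0,0,0],1]]'
python3 -m inch '[[[-1.3,0,1.3],[0,0,0],1],[[-2.4,0,2.8],[0,0,0],1],[[-3.4,0,4.3],[0,0,0],1],[[-4.2,0,6],[0,0,0],1],[[-4.8,0,7.7],[0,0,0],1]]'
python3 -m inch '[[[-0.3,0,1],[0,0,0],1],[[-0.5,0,2],[0,0,0],1],[[-0.65,0,3],[0,0,0],1],[[-0.75,0,4],[0,0,0],1],[[-0.75,0,4.4],[0,0,0],1]]'
python3 plan.py
```

```text
t: 54.0
tool_pos: [0.5576, 0.2485, 0.2541]
tcp_rot: [1.956, 2.457, 0.003]
contact_force: [0.7, 1.3, -0.2]
opening: -0.003
t: 54.5
tool_pos: [0.5749, 0.1708, 0.2092]
tcp_rot: [1.957, 2.457, 0.0]
contact_force: [-1.1, 0.2, 0.6]
opening: -0.003
t: 55.0
tool_pos: [0.5853, 0.1246, 0.1314]
tcp_rot: [-1.957, -2.457, 0.0]
contact_force: [-0.0, 0.7, 1.0]
opening: 0.002
t: 55.5
tool_pos: [0.5867, 0.1182, 0.0879]
tcp_rot: [-1.956, -2.457, 0.001]
contact_force: [-0.2, 0.2, 0.4]
opening: 0.0
now 55.5 [0.5867 0.1182 0.1146] yaw 103.0 tilt 0.05 F [-0.2  0.2  0.4] op 0.000 j [-0.02  0.11 -0.11  1.35  0.    1.33]
```

```bash
python3 -m inch '[[[0,0,0.2],[0,0,0],1],[[0,0,0.4],[0,0,0],1],[[0,0,0.6],[0,0,0],1],[[0,0,0.6],[0,0,0],1]]'
python3 -m inch '[[[0,0,0.1],[0,0,0],1],[[0,0,0.1],[0,0,0],1]]'
python3 -m inch '[[[0,0,0.1],[0,0,0],1],[[0,0,0.1],[0,0,0],1]]'
python3 -m inch '[[[0,0,0.1],[0,0,0],1],[[0,0,0.1],[0,0,0],1]]'
```

```text
t: 55.9
tool_pos: [0.5871, 0.1182, 0.083]
tcp_rot: [1.957, 2.458, 0.0]
contact_force: [-0.0, -0.5, 0.2]
opening: 0.004
t: 56.1
tool_pos: [0.5871, 0.1182, 0.0821]
tcp_rot: [1.957, 2.458, 0.0]
contact_force: [0.3, 0.9, 0.5]
opening: 0.0
t: 56.3
tool_pos: [0.5872, 0.1182, 0.0813]
tcp_rot: [1.957, 2.457, 0.001]
contact_force: [-0.2, -1.4, 2.4]
opening: -0.001
t: 56.5
tool_pos: [0.5873, 0.1182, 0.0812]
tcp_rot: [1.956, 2.457, 0.001]
contact_force: [-3.3, -0.3, 9.7]
opening: 0.003
```

The contact height, .0812, is the same as on the shut lid at the start. One more light press, then I'll retract clear and take the final check.

```bash
python3 -m inch '[[[0,0,0.1],[0,0,0],1],[[0,0,0.1],[0,0,0],1]]'
python3 -m inch '[[[0,0,-3],[0,0,0],1],[[0,0,-7],[0,0,0],1],[[0,0,-11],[0,0,0],1],[[0,0,-15],[0,0,0],1],[[0,0,-15],[0,0,0],1]]'
python3 plan.py ".45 .35 .25 102.8" ".16 .56 .25 150"
```

```text
t: 56.7
tool_pos: [0.5874, 0.1182, 0.0811]
tcp_rot: [1.956, 2.457, 0.001]
contact_force: [-6.0, -0.3, 15.6]
opening: 0.001
t: 57.2
tool_pos: [0.5894, 0.1181, 0.2354]
tcp_rot: [1.953, 2.452, 0.008]
contact_force: [0.9, -0.4, 0.9]
opening: -0.0
now 57.2 [0.5894 0.1181 0.2621] yaw 102.9 tilt 0.50 F [ 0.9 -0.4  0.9] op -0.000 j [-0.02  0.1   0.15  1.61  0.    1.33]
.45 .35 .25 102.8 -> shift [25.72, -8.39, 1.21] turn z 0.1
.16 .56 .25 150 -> shift [26.9, -23.63, 0.0] turn z -47.2
```

```bash
python3 -m inch '[[[5,-2,0],[0,0,0],1],[[10,-4,0],[0,0,0],1],[[15,-6,0],[0,0,0],1],[[20,-8,0],[0,0,0],1],[[23,-9,0],[0,0,0],1]]'
python3 -m inch '[[[4,-3,0],[0,0,0],1],[[8,-6,0],[0,0,0],1],[[12,-10,0],[0,0,0],1],[[16,-13.5,0],[0,0,0],1],[[20,-17,0],[0,0,0],1]]'
python3 -m inch '[[[0,0,0],[0,0,0],1],[[0,0,0],[0,0,0],1]]'
python3 - <<'E'
from h import *
C=[cam("top"),cam("scene")];E=[emap(c["pixels"]) for c in C]
for n,M,p in [("lid",LID,(.572,.1887,1.794)),("spa",SPA,(.438,-.009,1.45))]:
    print(n,[ (x.round(4),round(s,1)) for x,s in (fit(M,p,[c],[e]) for c,e in zip(C,E))])
a0=cv2.imread("pics/top0.png")
cv2.imwrite("pics/fin.png",np.hstack([cv2.resize(C[1]["pixels"],(400,300)),cv2.resize(C[0]["pixels"],(400,300))]))
d=cv2.absdiff(a0,C[0]["pixels"]).max(2)
for n,(u,v) in dict(jar=(473,206),timer=(465,165),dishes=(366,109),wash=(160,158),marker=(185,295),red=(276,313),big=(480,366)).items(): print(n,round(float(d[v-18:v+18,u-18:u+18].mean()),1))
print(manip.get_state()["t"],manip.get_state()["tool_pos"])
E
```

```text
t: 57.7
tool_pos: [0.4462, 0.3236, 0.2287]
tcp_rot: [-1.957, -2.458, -0.0]
contact_force: [1.1, 0.4, 0.2]
opening: -0.003
t: 58.2
tool_pos: [0.2459, 0.4723, 0.2287]
tcp_rot: [1.957, 2.458, 0.0]
contact_force: [-0.1, 1.6, -0.2]
opening: 0.002
t: 58.4
tool_pos: [0.2467, 0.4719, 0.2286]
tcp_rot: [1.953, 2.46, -0.0]
contact_force: [0.0, -0.5, -0.5]
opening: -0.002
lid [(array([0.5706, 0.1891, 1.7943]), np.float64(-82.1)), (array([0.5752, 0.188 , 1.7955]), np.float64(-85.6))]
spa [(array([ 0.444 , -0.0103,  1.4379]), np.float64(-105.7)), (array([0.4366, 0.0078, 1.3525]), np.float64(-106.1))]
jar 3.6
timer 3.5
dishes 3.5
wash 3.6
marker 17.2
red 74.5
big 3.8
58.5 [0.24836447 0.47101492 0.22862132]
```

View pics/fin.png

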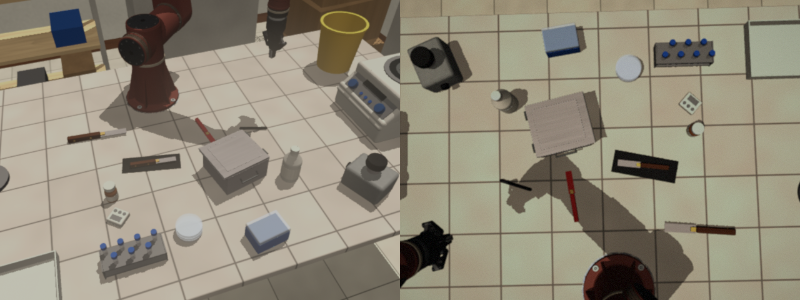

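The final picture shows the lid shut and the spatula lying on its pad. The bystanders are at their starting pixels; the larger red and marker differences come from the arm's shadow. Handing in.

```bash
python3 -c "
from cell import manip
print(manip.hand_in())"
```

```text
the job is handed in; nothing more can be done
None
```

I handed the job in at about 58.5 s of robot time. All four cups are nested upright in one stack on the case floor, the lid is shut, and the spatula is back flat on its pad.

**What I did**
- I prised up the lid with the small dark spatula's blade, swung it to about upright, and laid the spatula back.
- I set the cups down one by one. Each touched down within 0.2 mm of its predicted height. One cup was knocked aside during the run, so I found it again before picking it up.
- I pushed the lid shut with closed fingers, pressing down to about 16 N.

**Last checks**
- **Lid:** it met the fingers at the same height as when it was shut at the start, and fits the same outline in both views.
- **Stack:** I saw it standing as one stack before closing the lid; it can't be seen now.
- **Bystanders:** all are at their starting pixels. The red spatula and marker areas differ in brightness, but only from the arm's shadow.

**What failed or disagreed**
- **Height reading:** the tool height read 26.7 mm too low, so my first grasp of the spatula closed on nothing. I corrected for this after touching the handle, the pad and the lid.
- **Camera offset:** the two views disagree by about 4 mm.
- **Spatula fit:** the scene-view fit was unreliable (it had the direction off at the start too), so its place on the pad rests on the top-view fit and the picture.
- **Force while probing:** one early press on the shut lid with the fingertips reached 37 N upward, about 41 N counting sideways force. The 40 N limit is stated for the arm and the gripper's body.

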